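Set a bench length stop by clicks, lock it and load the block

TASK

Set the length stop on the bench to 60 mm: its dial has no figures, so wind it anticlockwise right back to its end stop, then turn it clockwise exactly six clicks (10 mm each), let go, and lock it by turning the ribbed cap fully clockwise. Only then lay the lone wood block that lies on the bench left of or behind the stop flat on the bed, lengthwise, one long side snug against the fence and one end snug against the stop plate, and let go. Leave the other things where they stand.

Things in the scene. Friction and masses are not known exactly. Their poses are not given: they have to be found in the camera images.
- stop_jig: Length stop fixed to the bench: plywood board, x -65 to +65, y -235 to +200 mm, 18 mm thick, origin at bench height. Along y from the -y end: grey gear housing (94 x 136 mm, top 55 mm up) with the dial; lock tower (56 x 54 mm, top 58 mm up) with the cap; then the bed, the bare board top (18 mm up), y +30 to +200. x points across the bed to the fence, z up. Place and yaw vary.
- fence_foot (a point): Foot of the fence's upright face, at bed height, axes as the jig's; at x +50, y +110 mm of the jig. The fence is an aluminium strip, y +20 to +200 mm of the jig, 12 mm thick, its face looking to -x; it stands only 14 mm above the bed, lower than the block.
- dial (a joint): Black click dial, rad, grows clockwise seen from above. 0 = wound fully back to its end stop, pointer to the jig's -x; far end 4.19 (8 clicks). A sprung roller drops in a notch every 0.5236 rad; leaving a notch takes about 0.3 N m; let go between notches, it snaps to the nearest. Starts in a notch, 1 to 7. Six clicks = 3.142. Each click clockwise drives the stop plate 10 mm to +y. Blocked when locked.
- dial_grip (a point): On the dial's upright axis (x +9, y -140 mm of the jig), in its bar grip, 96 mm above the bench. The bar is 58 mm long, 14 mm wide, 34 mm tall, top 108 mm up, on a skirt disc 84 mm across, top 74 mm up. The point's -x points along the bar to the pointer nose (white line); pinch the bar across its 14 mm (point y).
- lock_cap (a joint): Round black ribbed lock cap, rad: 0 = tight (fully clockwise seen from above, small tab toward the jig's +x), up to 1.5 = loose (anticlockwise). Takes about 0.06 N m, keeps its height, stays where left. Starts loose, 1.2 to 1.5. Tightening lowers teeth between the rungs of the ladder-like index bar that carries the stop plate; they go in only with the dial in a notch.
- cap_grip (a point): On the lock cap's upright axis (x -10, y -20 mm of the jig), 84 mm above the bench. The cap is 44 mm across, top 92 mm up, on a 51 mm flange whose top is 64 mm up.
- stop_face (a point): Centre of the lower edge of the stop plate's face, at bed height; moves with the bar, axes as the jig's. The aluminium plate faces the jig's +y, 70 mm wide (jig x -25 to +45 mm), 42 mm high. It is at jig y +25 mm at dial 0, +85 mm at six clicks.
- work_block: The block to load: sawn wood, lying, 50 mm (x) by 101 mm (y, its length) by 50 mm tall, 0.1 to 0.2 kg. Origin at the centre of its underside. Starts on the bench left of or behind the jig at any yaw; it may swap places with the tall block or the bottle. Loaded, its origin is at x +25, y +135.5, z +18 mm of the jig, its length along the jig's y.
- tall_block: Bystander: grey weathered wood block standing on end, 50 x 53 x 110 mm. Origin at the centre of its underside.
- glue_bottle: Bystander: white glue bottle, 63 mm across, 189 mm tall. Origin at the centre of its underside.
- tin_oil: Bystander: tin, 70 mm across, 110 mm tall, behind the jig. Origin at the centre of its underside.
Not all that is in view belongs to the job. Leave any green look-alike of the work_block alone.

How it is judged (in metres and radians):
On the way, in this order (a step that is already met when the one before it is completed fails the run):
1. the dial is wound fully back against its end stop (value of joint dial below 0.12 rad), for 0.1 s.
2. the dial stands at the sixth click, with the lock cap still loose (value of joint dial between 2.99 and 3.29 rad and value of joint lock_cap above 1 rad), for 0.2 s.
3. the lock cap is turned tight, with the dial at the sixth click and the block not yet at the stop (value of joint dial between 2.99 and 3.29 rad and value of joint lock_cap below 0.2 rad and horizontal distance between work_block and stop_face above 0.09 m), for 0.1 s.
At the end, for the whole second after the job is handed in: The dial stands in the sixth notch (3.14 rad within 0.15), the lock cap is tight (below 0.2 rad), and the block lies still and flat on the bed, lengthwise within 0.08 rad, its end within 6 mm of the stop plate and its side within 6 mm of the fence (value of joint dial between 2.99 and 3.29 rad and value of joint lock_cap below 0.2 rad and y of work_block in the frame of stop_face between 0.046 and 0.0565 m and x of work_block in the frame of stop_jig between 0.019 and 0.029 m and z of work_block in the frame of stop_jig between 0.013 and 0.023 m and angle between the y axis of work_block and the y axis of stop_jig, either way round below 0.08 rad and angle between work_block's own z axis and vertical below 0.06 rad and linear speed of work_block below 0.02 m/s); the robot touches nothing.
It fails at once if the tall block is shifted by more than 30 mm (distance of tall_block from where it was at the start of the episode above 0.03 m).
It fails at once if the glue bottle is shifted by more than 30 mm (distance of glue_bottle from where it was at the start of the episode above 0.03 m).
It fails at once if the tin is shifted by more than 30 mm (distance of tin_oil from where it was at the start of the episode above 0.03 m).
It also fails if it takes over 72 s, if anything falls off the work surface, if the arm or the gripper's body presses on something with over 40 N, if the wrist force passes 120 N, or if a joint passes its speed limit or range.

ROBOT

A 6-joint arm with a two-finger parallel gripper is mounted at the origin on a cart in front of the work surface, level with it; the furniture and walls round the work are solid. World frame = base frame: x ahead of the robot, y to its left, z up, the work surface at z = 0. Lengths are in mm, angles in rad, forces in N, time in s.
With the tool pointing down it reaches from about 350 to 975 mm from the base axis. Payload 7.1 kg.
Tool frame: the origin (TCP) lies at the very end of the fingers, on their centre line; the grasp point (between the pads) lies ctrl.hold_point_z behind it (ctrl.hold_point_z is the distance from the TCP to the grasp point, in mm); z points along the fingers, y is the line along which they close (so a half turn about z gives the same grasp; the last joint's range is limited). The gripper opens to 88 mm and grips with 3 to 60 N. Pads are 20 mm wide; open, the fingers measure 115 mm over their backs; the gripper's body (75 mm by 178 mm) begins 61 mm behind the grasp point.
Start: joints at [-1.276, 0.423, 1.63, -0, 1.089, -0.019], TCP at [192.94, -594.457, 222.675] pointing down, gripper open.
Joint ranges: [-3, 3], [-0.9, 2.11], [0.09, 2.58], [-1.31, 4.45], [0.11, 2.69], [-2.54, 2.54]. Speed limits (rad/s): [2.39, 2.39, 3.01, 3.14, 3.14, 3.14].

INTERFACE

Orientations are given as a rotation vector (axis times angle).
In Python, from workcell import ctrl gives the robot as it stands. The module is installed in compiled form; this text tells all that it offers.
- The arm moves only by the shell command python3 -m creep 'ROWS'. ROWS is JSON, a list of rows, each an object with "translation": the shift along the tool's x, y, z in mm, a list of three; "angular": the turn, a rotation vector about the tool's x, y, z in rad, a list of three; "jaw": the opening, from 0 (shut) to 1 (fully open). A call has exactly 8 rows; each row is the pose to reach, as a shift and turn from the pose commanded when the call began, along the tool's axes at that moment; what a row does not reach only later rows make up. A row lasts 1/8 s, in which the tool goes at most 62.5 mm and 10.7 degrees, less where a joint would pass 70% of its speed; a pose out of reach is approached as far as the arm can. A call with a gripper value outside its range is refused whole. The fingers move at their own pace and stop on an object; the grip force is fixed at half the most. Time passes only in rows, so rows that repeat a pose let the fingers close, or fill a call up. It gives the time, the measured TCP pose, the force, the opening and the grip force at its end, in the units of the state.
- ctrl.get_obs(): the state, without advancing time (a new reading comes with each control period).
- ctrl.get_image(name): name is "scene" or "top" or "wrist"; returns the picture (384x512x3 uint8, red, green, blue); there is no depth.
- ctrl.camera_info(name): a dict with "camera_matrix" (3x3 intrinsics, pixels), "distortion" ([k1, k2, p1, p2, k3] as OpenCV has them; the pictures are not rectified), "world_from_camera" (4x4, takes a point from camera to world coordinates). Camera axes: x right, y up, looking along -z (the intrinsics and any distortion apply to the point x, -y, -z); pixel columns grow to the right and rows downward; lengths in mm; the calibration is good to about 2 mm. A picture is of the moment at which its call begins: read the wrist's pose just before it. camera_info takes no time and is no camera call; for the wrist camera it gives the pose at the moment of the call.
- ctrl.close_job(): hands the job in; it is judged then, once.
Trained networks look in the newest picture that a camera, given by its name, has taken for a name from the list of things; names that differ only in an ending like _2 or _b are one class to them, and where a whole thing is asked for, a point or a joint stands for the part that bears it (a point fixed in the world has none). Each returns a list of dicts, best first, with "score" (0 to 1); they miss things now and then, are a little off and sometimes report something else, mostly with a low value. They report only what shows in the picture. A call takes as long as a camera call. They do not tell look-alikes from the thing itself.
- ctrl.look_for(camera, label): "rect" ([left, top, right, bottom] in pixels, round what is visible of it).
The state is a dict: "t": time; "qpos": joint angles; "qvel": joint speeds; "joint_torque": joint torques, N m; "ee_pos": TCP position; "orientation": TCP orientation; "ft_force": force on the tool from outside, world axes, zero at the start; "moment": the same for the moment, N m; "width": finger opening in mm; "grasp_force": force on a finger pad.
Only numpy, scipy, OpenCV 4.12 (cv2) and the standard library are available. Lean on these libraries where they do the work, as an engineer would, in place of code of your own. Each camera call takes 0.05 s, during which the arm holds its last target. There are 200 camera calls.

## Working session

There is one attempt and no reset: what is moved stays moved. The work goes in short steps, Python scripts to look and compute and a shell command to move; the robot and the scene stay as the last step left them, time stands still between calls to the robot, and variables do not carry over. Pictures are saved under pics/ and viewed, at most 10 in all, crops included, and the job is handed in when it is done.

```bash
mkdir -p pics; cat > h.py <<'E'
import numpy as np, cv2
from scipy.spatial.transform import Rotation as R
from workcell import ctrl
def snap(n,f):
    im=ctrl.get_image(n); cv2.imwrite(f'pics/{f}.png',im[:,:,::-1]); return im
def ray(n,uv,z,info=None):
    i=info or ctrl.camera_info(n); T=np.array(i['world_from_camera'])
    p=cv2.undistortPoints(np.array(uv,float).reshape(-1,1,2),np.array(i['camera_matrix']),np.array(i['distortion']))[:,0]
    d=np.c_[p[:,0],-p[:,1],-np.ones(len(p))]@T[:3,:3].T; o=T[:3,3]
    return o+d*((z-o[2])/d[:,2])[:,None]
def proj(n,P,info=None):
    i=info or ctrl.camera_info(n); T=np.array(i['world_from_camera'])
    c=(np.array(P,float)-T[:3,3])@T[:3,:3]; c=c*[1,-1,-1]
    return cv2.projectPoints(c,np.zeros(3),np.zeros(3),np.array(i['camera_matrix']),np.array(i['distortion']))[0][:,0]
def delta(pos,rotz=None,o=None):
    "world target TCP -> tool-frame shift"
    o=o or ctrl.get_obs(); Rt=R.from_rotvec(o['orientation'])
    return Rt.inv().apply(np.array(pos)-np.array(o['ee_pos']))
E
python3 - <<'E'
from h import *
o=ctrl.get_obs(); print(o, ctrl.hold_point_z); print(R.from_rotvec(o['orientation']).as_matrix().round(3))
a=snap('scene','s0');print({l:[(x['rect'],x['score']) for x in ctrl.look_for('scene',l)] for l in ['work_block','tall_block']})
b=snap('top','t0')
for l in ['stop_jig','dial','lock_cap','work_block','tall_block','glue_bottle','tin_oil','stop_face']:
    print(l,[(np.round(x['rect']),round(x['score'],2)) for x in ctrl.look_for('top',l)])
i=ctrl.camera_info('top');print(i)
E
```

```text
{'t': 0.0, 'qpos': array([-1.27600757e+00,  4.23835560e-01,  1.63067691e+00, -2.32796521e-05,
        1.08863350e+00, -1.89629568e-02]), 'qvel': array([ 0.0001571 , -0.00180968, -0.00179263,  0.00115861, -0.00027157,
        0.00176754]), 'joint_torque': array([ 2.99328130e-04, -5.44620180e+01, -2.73673439e+01,  6.42199349e-02,
        2.27900664e-02, -1.11429681e-04]), 'ee_pos': array([ 192.77052846, -593.93828785,  221.91015244]), 'orientation': array([-3.10149496e+00, -4.90597877e-01,  3.67333675e-04]), 'ft_force': array([ 0.86361467,  0.01210039, -0.3882489 ]), 'moment': array([ 0.00739598, -0.02955435, -0.0031185 ]), 'grasp_force': 0.0, 'width': 87.7804920776803} 18.700000000000003
[[ 0.951  0.309 -0.   ]
 [ 0.309 -0.951  0.001]
 [ 0.    -0.002 -1.   ]]
{'work_block': [([184.0, 193.7, 210.3, 237.9], 0.71), ([302.6, 253.5, 352.3, 309.3], 0.6)], 'tall_block': [([239.3, 251.5, 264.0, 312.0], 0.76)]}
stop_jig []
dial [(array([342., 167., 370., 196.]), 0.7)]
lock_cap [(array([305., 198., 326., 213.]), 0.83)]
work_block [(array([188., 251., 219., 288.]), 0.61), (array([203., 129., 241., 164.]), 0.57)]
tall_block [(array([151., 215., 179., 244.]), 0.97)]
glue_bottle [(array([145., 164., 174., 189.]), 0.82)]
tin_oil [(array([255.,  85., 284., 121.]), 0.71)]
stop_face [(array([277., 200., 335., 220.]), 0.51)]
{'camera_matrix': array([[397.72096041,   0.        , 258.52922192],
       [  0.        , 397.72096041, 186.04887814],
       [  0.        ,   0.        ,   1.        ]]), 'distortion': array([-0.09379599,  0.        ,  0.        ,  0.        ,  0.        ]), 'world_from_camera': array([[ 7.88339251e-03,  9.95755345e-01, -9.17013901e-02,
         4.61586721e+02],
       [-9.99964769e-01,  8.11454515e-03,  2.14813471e-03,
         9.52074521e+01],
       [ 2.88313169e-03,  9.16812248e-02,  9.95784234e-01,
         1.15560325e+03],
       [ 0.00000000e+00,  0.00000000e+00,  0.00000000e+00,
         1.00000000e+00]])}
```

```bash
python3 -c "
import cv2
a=cv2.imread('pics/t0.png');cv2.imwrite('pics/t0b.png',cv2.resize(a,(800,600),interpolation=cv2.INTER_CUBIC))"
```

```text
(no output)
```

View pics/t0b.png

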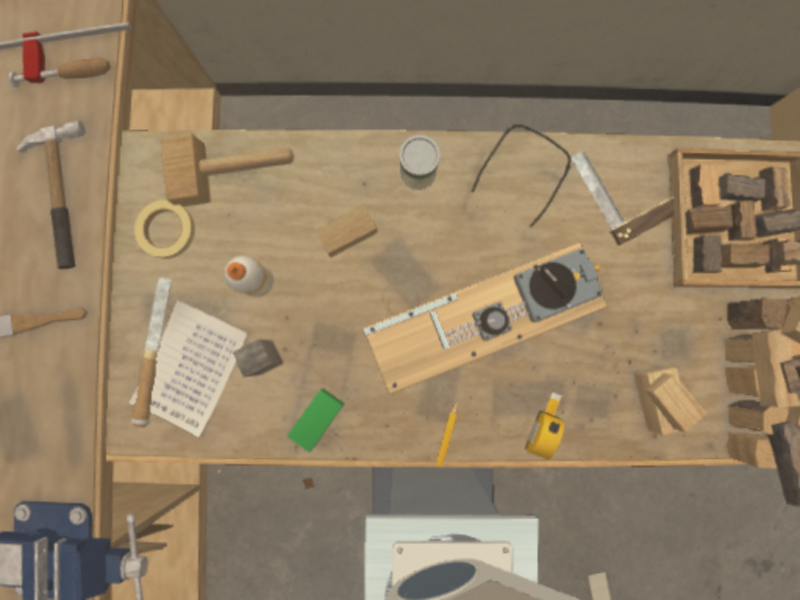

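View pics/s0.png

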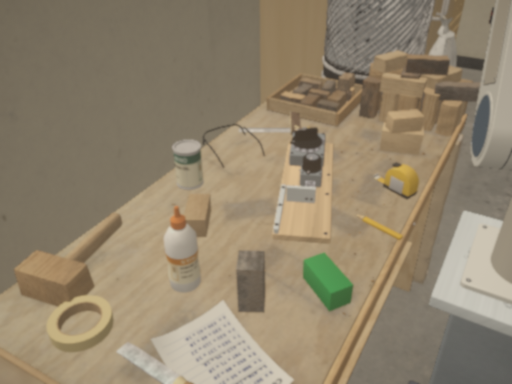

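The top picture (800 px scale) shows the jig's board running from (364,330)/(392,391) to (580,246)/(606,300), with the dial at (553,286) and the cap at (493,320). There are two `work_block` candidates, in raw top pixels. The bare-wood one at (222,147) lies alone left of and behind the jig, so it fits. The green one at (203,269) is the look-alike. The piled wood on the right isn't a lone block. I'll check this in an enlarged crop.

```bash
python3 -c "
import cv2
a=cv2.imread('pics/t0.png')[125:260,195:395];cv2.imwrite('pics/t0c.png',cv2.resize(a,(800,540),interpolation=cv2.INTER_CUBIC))"
```

```text
(no output)
```

View pics/t0c.png

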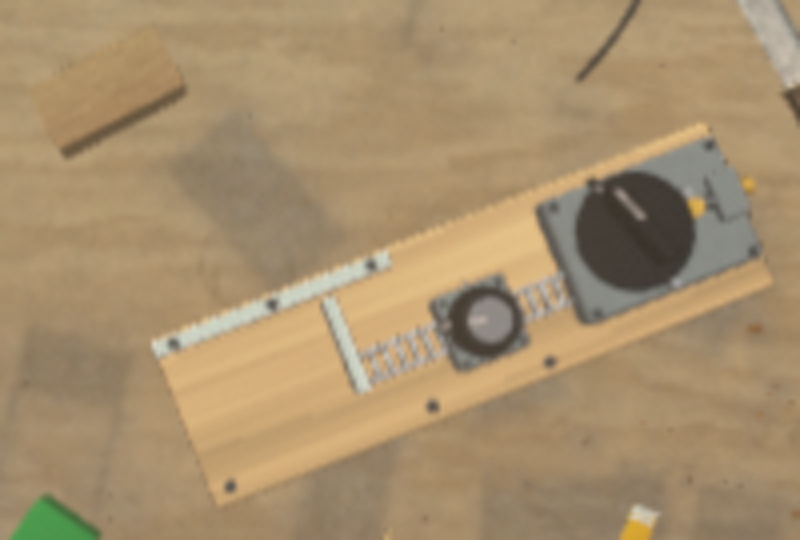

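The lone bare-wood block is at crop (108,92), long side toward the upper right, and the green one is only just in view at bottom left, so the wood block is the right one. The dial's white pointer faces up-left at (630,203). The cap looks loose, with its tab toward the left.

```bash
cat > fit.py <<'E'
from h import *
from scipy.optimize import least_squares
def jw(p,P):
    c,s=np.cos(p[2]),np.sin(p[2]); P=np.array(P,float)
    return np.c_[p[0]+c*P[:,0]-s*P[:,1],p[1]+s*P[:,0]+c*P[:,1],P[:,2]]
def fit(n,P,uv,x0,info=None):
    r=least_squares(lambda p:(proj(n,jw(p,P),info)-uv).ravel(),x0,x_scale=[10,10,.1],loss='soft_l1')
    return r.x,(proj(n,jw(r.x,P),info)-uv).round(1)
E
python3 - <<'E'
from fit import *
cr=lambda a:np.array(a,float)/4+[195,125]
P=[(-65,200,18),(65,-235,18),(-65,-235,18),(62,200,32),(9,-140,74)]
uv=cr([(218,505),(707,123),(771,285),(152,342),(636,230)])
p,r=fit('top',P,uv,[550,0,.3]);print(p,r)
w=lambda q:jw(p,[q])[0].round(1)
print('dial',w((9,-140,96)),'cap',w((-10,-20,84)))
# plate top z=60
pl=ray('top',cr([(326,300),(361,390)]),60);
c,s=np.cos(p[2]),np.sin(p[2]);print('plate jig',((pl[:,:2]-p[:2])@np.array([[c,-s],[s,c]])).round(1))
g=ray('top',cr([(675,255),(615,188)]),108);v=g[1]-g[0];print('pointer',g, np.arctan2(v[1],v[0]), 'jig -x',p[2]+np.pi)
b=ray('top',cr([(30,88),(64,157),(186,92),(150,28)]),50);print('block top?',b.round())
print('res',ray('top',cr([(64,157),(186,92)]),0).round())
E
```

```text
[ 5.12614576e+02 -4.31757424e+01  3.79781893e-01] [[-0.6  0.8]
 [ 0.1 -0.8]
 [ 1.2  0.1]
 [-0.4 -0.3]
 [ 0.1  0.1]]
dial [ 572.9 -169.9   96. ] cap [510.7 -65.5  84. ]
plate jig [[ 42.7  75.7]
 [-23.6  76. ]]
pointer [[ 553.11965775 -187.33293168  108.        ]
 [ 597.67514208 -147.54129744  108.        ]] 0.728978993901712 jig -x 3.521374546707493
block top? [[673. 252.  50.]
 [624. 227.  50.]
 [671. 142.  50.]
 [717. 168.  50.]]
res [[631. 233.   0.]
 [680. 144.   0.]]
```

```bash
python3 - <<'E'
from h import *
o=ctrl.get_obs(); Rt=R.from_rotvec(o['orientation']).as_matrix(); i=ctrl.camera_info('wrist'); T=np.array(i['world_from_camera'])
print('cam in tool',Rt.T@(T[:3,3]-o['ee_pos']),'\n',(Rt.T@T[:3,:3]).round(2),'\n',i['camera_matrix'].round(),i['distortion'])
print('shift to view',delta([573,-170,240]).round(1))
E
```

```text
cam in tool [  79.44797463    0.64548105 -161.85346124] 
 [[ 0.    0.96  0.29]
 [ 1.   -0.   -0.  ]
 [ 0.    0.29 -0.96]] 
 [[336.   0. 251.]
 [  0. 336. 192.]
 [  0.   0.   1.]] [0.00073293 0.         0.         0.         0.        ]
shift to view [ 492.5 -286.4  -17.3]
```

```bash
python3 -m creep '[{"translation":[50,-29,-17],"angular":[0,0,-0.1],"jaw":1},{"translation":[100,-58,-17],"angular":[0,0,-0.2],"jaw":1},{"translation":[150,-87,-17],"angular":[0,0,-0.3],"jaw":1},{"translation":[200,-116,-17],"angular":[0,0,-0.4],"jaw":1},{"translation":[250,-145,-17],"angular":[0,0,-0.5],"jaw":1},{"translation":[300,-175,-17],"angular":[0,0,-0.589],"jaw":1},{"translation":[350,-204,-17],"angular":[0,0,-0.589],"jaw":1},{"translation":[400,-233,-17],"angular":[0,0,-0.589],"jaw":1}]'
python3 - <<'E'
from h import *
print(delta([573,-170,240]).round(1))
E
```

```text
t: 1.6
ee_pos: [502.7, -247.9, 240.0]
orientation: [2.826, 1.37, 0.001]
ft_force: [0.8, -0.1, -0.2]
width: 87.6
grasp_force: 0.0
[104.7   7.    0. ]
```

```bash
python3 -m creep '[{"translation":[50,3,0],"angular":[0,0,0],"jaw":1},{"translation":[90,6,0],"angular":[0,0,0],"jaw":1},{"translation":[104,7,0],"angular":[0,0,0],"jaw":1},{"translation":[104,7,0],"angular":[0,0,0],"jaw":0.6},{"translation":[104,7,0],"angular":[0,0,0],"jaw":0.6},{"translation":[104,7,0],"angular":[0,0,0],"jaw":0.6},{"translation":[104,7,0],"angular":[0,0,0],"jaw":0.6},{"translation":[104,7,0],"angular":[0,0,0],"jaw":0.6}]'
python3 - <<'E'
from h import *
import json
i=ctrl.camera_info('wrist'); a=snap('wrist','w1')
json.dump({k:np.array(v).tolist() for k,v in i.items()},open('w1.json','w'))
for l in ['dial','lock_cap']: print(l,[(np.round(x['rect']),round(x['score'],2)) for x in ctrl.look_for('wrist',l)])
cv2.imwrite('pics/w1b.png',cv2.resize(a[:,:,::-1],(800,600),interpolation=cv2.INTER_CUBIC))
from fit import *
p=[512.6,-43.2,.3798]
print(proj('wrist',jw(p,[(9,-140,108),(9,-140,74),(-10,-20,92),(65,-235,18),(-65,-235,18),(-65,200,18)]),i)*800/512)
E
```

```text
t: 2.6
ee_pos: [571.2, -172.5, 239.8]
orientation: [2.827, 1.369, 0.0]
ft_force: [0.5, -0.6, 0.7]
width: 53.0
grasp_force: 0.0
dial [(array([209., 120., 292., 211.]), 0.61), (array([104.,  96., 165., 154.]), 0.5)]
lock_cap [(array([108., 101., 163., 152.]), 0.65)]
[[390.71569785 278.23864159]
 [390.78661339 264.86607278]
 [195.74921109 198.87995603]
 [539.82326991 246.34054559]
 [447.38094653 384.74222819]
 [-95.56597357  94.63676776]]
```

View pics/w1b.png

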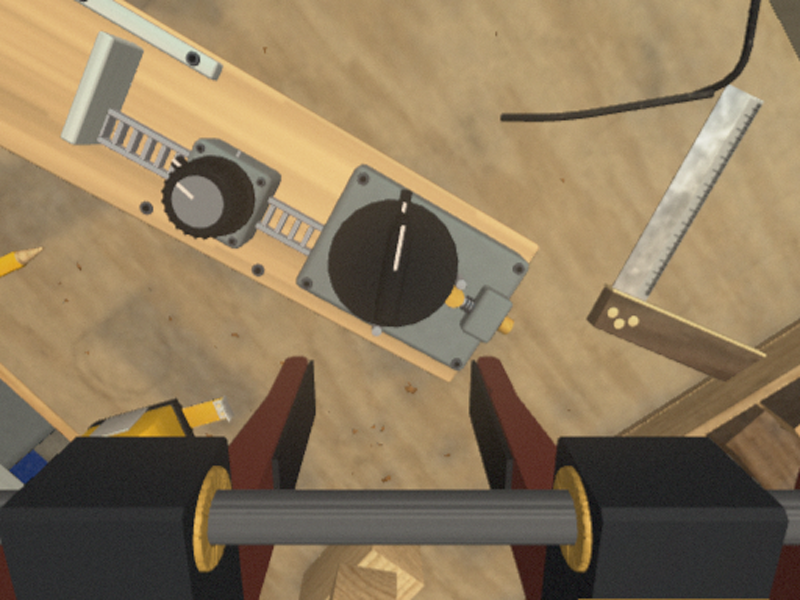

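The wrist picture shows the dial disc centred at (393,262) with its white pointer line from (396,269) to (402,226). The cap is at (208,197) with its tab toward the upper left. The board corners are at (538,247) and (452,381), which agrees with the jig fit.

```bash
python3 - <<'E'
from fit import *
import json
i=json.load(open('w1.json'));k=512/800
P=[(65,-235,18),(-65,-235,18),(9,-140,74),(-10,-20,92),(50,20,32),(-25,75,60)]
uv=np.array([(538,247),(452,381),(393,262.5),(197,201),(213,78),(64,140)])*k
p,r=fit('wrist',P,uv,[512.6,-43,.38],i);print(p.round(4),'\n',r)
w=lambda q:jw(p,[q])[0].round(1)
print('dial',w((9,-140,96)),'cap',w((-10,-20,84)))
g=ray('wrist',np.array([(396,269),(402,226)])*k,108,i);v=g[1]-g[0];a=np.arctan2(v[1],v[0]);print('pointer ang',a,'dial',p[2]+np.pi-a)
print('expected 5 clicks ang',p[2]+np.pi-2.618)
d=w((9,-140,78.5));o=ctrl.get_obs();print('delta',delta(d).round(1),o['ee_pos'],R.from_rotvec(o['orientation']).as_matrix()[:,0])
t=proj('wrist',jw(p,[(12+0*9,-20,92)]),i)/k;print(t)
E
```

```text
[ 5.126482e+02 -4.423690e+01  3.906000e-01] 
 [[ 2.4 -1.9]
 [-0.9  1.6]
 [-0.1  1. ]
 [ 0.2 -0.6]
 [-2.1  0.2]
 [ 0.5 -0.1]]
dial [ 574.3 -170.3   96. ] cap [511.  -66.5  84. ]
pointer ang 0.77045800471992 dial 2.7617190107085823
expected 5 clicks ang 0.9141770154285025
delta [  3.3   1.2 161.2] [ 571.31979264 -172.171783    239.67029599] [6.19572082e-01 7.84939765e-01 9.03149198e-06]
[[212.66045884 166.06537952]]
```

```bash
python3 -m creep '[{"translation":[3,1,50],"angular":[0,0,0.06],"jaw":0.6},{"translation":[3,1,100],"angular":[0,0,0.06],"jaw":0.6},{"translation":[3,1,140],"angular":[0,0,0.06],"jaw":0.6},{"translation":[3,1,160],"angular":[0,0,0.06],"jaw":0.6},{"translation":[3,1,161],"angular":[0,0,0.06],"jaw":0.6},{"translation":[3,1,161],"angular":[0,0,0.06],"jaw":0},{"translation":[3,1,161],"angular":[0,0,0.06],"jaw":0},{"translation":[3,1,161],"angular":[0,0,0.06],"jaw":0}]'
python3 - <<'E'
from h import *
o=ctrl.get_obs();print(o['ft_force'],o['moment'],o['ee_pos'],o['width'],o['qpos'])
E
```

```text
t: 3.75
ee_pos: [574.6, -170.5, 79.8]
orientation: [2.866, 1.285, 0.002]
ft_force: [-0.5, 0.0, 0.3]
width: 26.4
grasp_force: 0.0
[-0.503837    0.01304989  0.27441023] [ 0.0194784  -0.01866488 -0.02973193] [ 574.63716142 -170.50022994   79.78222458] 26.39461764136304 [-3.08302024e-01  5.76655248e-01  1.77036030e+00  3.35105782e-05
  7.92796329e-01  4.19677180e-01]
```

```bash
python3 -m creep '[{"translation":[0,0,1],"angular":[0,0,0],"jaw":0},{"translation":[0,0,1],"angular":[0,0,0],"jaw":0},{"translation":[0,0,1],"angular":[0,0,0],"jaw":0},{"translation":[0,0,1],"angular":[0,0,0],"jaw":0},{"translation":[0,0,1],"angular":[0,0,-0.18],"jaw":0},{"translation":[0,0,1],"angular":[0,0,-0.36],"jaw":0},{"translation":[0,0,1],"angular":[0,0,-0.54],"jaw":0},{"translation":[0,0,1],"angular":[0,0,-0.54],"jaw":0}]'
python3 - <<'E'
from h import *
o=ctrl.get_obs();print(o['ft_force'],o['moment'],o['ee_pos'],o['width'],o['grasp_force'],o['qpos'][5]);m=R.from_rotvec(o['orientation']).as_matrix();print(np.arctan2(m[1,0],m[0,0]))
E
```

```text
t: 4.75
ee_pos: [574.6, -168.6, 78.1]
orientation: [-2.42, -2.001, -0.004]
ft_force: [1.8, 9.5, 3.7]
width: 23.6
grasp_force: 31.6
[1.80263134 9.54846596 3.67594158] [ 1.48360404 -0.36149232 -0.8091905 ] [ 574.64704154 -168.60293885   78.14033289] 23.55981033859173 31.61533435539468 -0.12082984422852892
1.38170833501206
```

```bash
python3 - <<'E'
from h import *
a=snap('wrist','w2');b=snap('top','t2')
c=np.hstack([a,cv2.resize(b[130:250,270:400],(416,384),interpolation=cv2.INTER_CUBIC)])[:,:,::-1]
cv2.imwrite('pics/c2.png',cv2.resize(c,(800,331)))
o=ctrl.get_obs();print(o['width'],o['grasp_force'],o['moment'])
E
```

```text
23.390775042345464 31.624761804350783 [ 1.44182238 -0.34894679 -0.78702417]
```

View pics/c2.png

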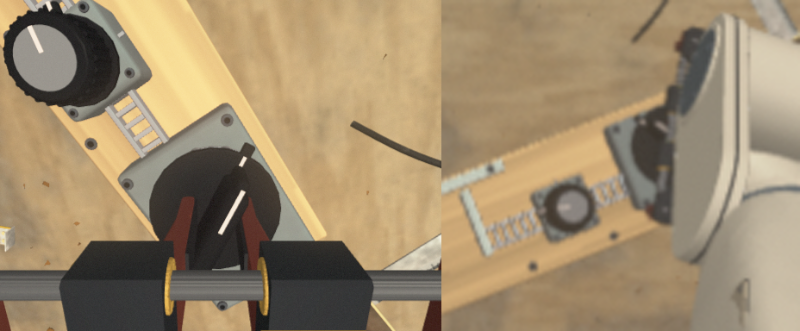

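The bar lags the gripper by about 30° (nose at (245,150) in the composite): the dial is still in its notch and the pads have twisted on it. I'll turn back to reseat the grip and read width and moment.

```bash
python3 -m creep '[{"translation":[0,0,0],"angular":[0,0,0.15],"jaw":0},{"translation":[0,0,0],"angular":[0,0,0.3],"jaw":0},{"translation":[0,0,0],"angular":[0,0,0.45],"jaw":0},{"translation":[0,0,0],"angular":[0,0,0.5],"jaw":0},{"translation":[0,0,0],"angular":[0,0,0.5],"jaw":0},{"translation":[0,0,0],"angular":[0,0,0.5],"jaw":0},{"translation":[0,0,0],"angular":[0,0,0.5],"jaw":0},{"translation":[0,0,0],"angular":[0,0,0.5],"jaw":0}]'
cat > st.py <<'E'
from h import *
o=ctrl.get_obs();m=R.from_rotvec(o['orientation']).as_matrix()
print('F',o['ft_force'].round(1),'M',o['moment'].round(2),'w',round(o['width'],1),'g',round(o['grasp_force'],1),'yaw',np.arctan2(m[1,0],m[0,0]).round(3),'j1,j6',o['qpos'][[0,5]].round(3),'p',o['ee_pos'].round(1))
E
python3 st.py
```

```text
t: 5.85
ee_pos: [573.0, -170.9, 78.1]
orientation: [2.839, 1.345, -0.004]
ft_force: [-5.5, -2.9, 6.9]
width: 13.7
grasp_force: 30.2
F [-5.5 -2.9  6.9] M [-0.49  0.87  0.68] w 13.7 g 30.2 yaw 0.885 j1,j6 [-0.309  0.379] p [ 573.  -170.9   78.1]
```

```bash
python3 -m creep '[{"translation":[0,0,-2],"angular":[0,0,-0.04],"jaw":0},{"translation":[0,0,-2],"angular":[0,0,-0.08],"jaw":0},{"translation":[0,0,-2],"angular":[0,0,-0.12],"jaw":0},{"translation":[0,0,-2],"angular":[0,0,-0.16],"jaw":0},{"translation":[0,0,-2],"angular":[0,0,-0.2],"jaw":0},{"translation":[0,0,-2],"angular":[0,0,-0.24],"jaw":0},{"translation":[0,0,-2],"angular":[0,0,-0.24],"jaw":0},{"translation":[0,0,-2],"angular":[0,0,-0.24],"jaw":0}]'
python3 st.py
```

```text
t: 6.85
ee_pos: [573.2, -170.3, 78.4]
orientation: [-2.66, -1.669, 0.002]
ft_force: [2.6, -3.3, -19.4]
width: 16.6
grasp_force: 33.9
F [  2.6  -3.3 -19.4] M [-0.63 -0.66 -0.97] w 16.6 g 33.9 yaw 1.121 j1,j6 [-0.309  0.141] p [ 573.2 -170.3   78.4]
```

```bash
python3 -m creep '[{"translation":[0,0,1],"angular":[0,0,0],"jaw":0},{"translation":[0,0,1],"angular":[0,0,0],"jaw":0},{"translation":[0,0,1],"angular":[0,0,0],"jaw":0},{"translation":[0,0,1],"angular":[0,0,0],"jaw":0},{"translation":[0,0,1],"angular":[0,0,0],"jaw":0},{"translation":[0,0,1],"angular":[0,0,0],"jaw":0},{"translation":[0,0,1],"angular":[0,0,0],"jaw":0},{"translation":[0,0,1],"angular":[0,0,0],"jaw":0}]'
python3 st.py
python3 - <<'E'
from h import *
a=snap('wrist','w3')
cv2.imwrite('pics/w3b.png',cv2.resize(a[100:384,110:410,::-1],(634,600),interpolation=cv2.INTER_CUBIC))
E
```

```text
t: 7.85
ee_pos: [573.3, -170.3, 78.3]
orientation: [-2.659, -1.672, 0.002]
ft_force: [-1.7, -3.9, -17.2]
width: 16.7
grasp_force: 34.2
F [ -1.7  -3.9 -17.2] M [-0.79  0.29 -0.96] w 16.7 g 34.2 yaw 1.123 j1,j6 [-0.308  0.14 ] p [ 573.3 -170.3   78.3]
```

View pics/w3b.png

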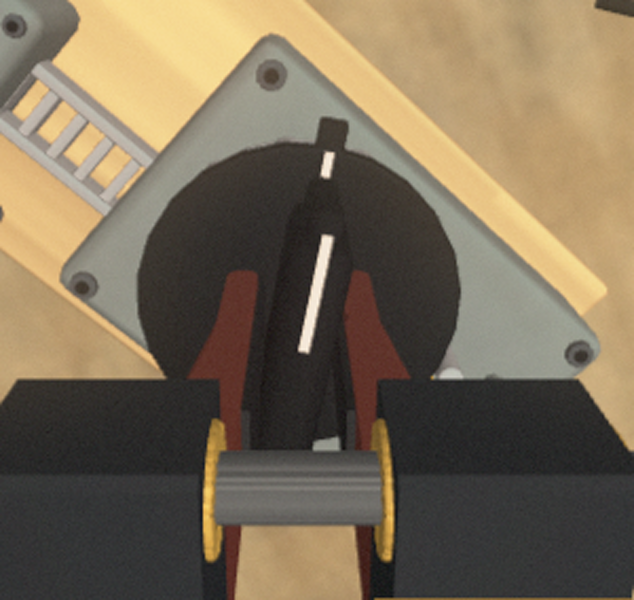

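```bash
python3 -m creep '[{"translation":[0,0,0],"angular":[0,0,0],"jaw":0.35},{"translation":[0,0,0],"angular":[0,0,0],"jaw":0.35},{"translation":[0,0,0],"angular":[0,0,0.15],"jaw":0.35},{"translation":[17,-3,0],"angular":[0,0,0.21],"jaw":0.35},{"translation":[17,-3,0],"angular":[0,0,0.21],"jaw":0},{"translation":[17,-3,0],"angular":[0,0,0.21],"jaw":0},{"translation":[17,-3,0],"angular":[0,0,0.21],"jaw":0},{"translation":[17,-3,0],"angular":[0,0,0.21],"jaw":0}]'
python3 st.py
```

```text
t: 8.9
ee_pos: [584.0, -156.1, 80.2]
orientation: [2.811, 1.384, 0.013]
ft_force: [13.3, -6.0, -9.3]
width: 13.6
grasp_force: 30.0
F [13.3 -6.  -9.3] M [-0.83 -1.92  0.09] w 13.6 g 30.0 yaw 0.915 j1,j6 [-0.28   0.376] p [ 584.  -156.1   80.2]
```

```bash
python3 -m creep '[{"translation":[-1.4,-2.9,1],"angular":[0,0,-0.18],"jaw":0},{"translation":[-3.4,-5.6,1],"angular":[0,0,-0.36],"jaw":0},{"translation":[-5.8,-7.8,1],"angular":[0,0,-0.54],"jaw":0},{"translation":[-8.5,-9.6,1],"angular":[0,0,-0.72],"jaw":0},{"translation":[-8.5,-9.6,1],"angular":[0,0,-0.72],"jaw":0},{"translation":[-8.5,-9.6,1],"angular":[0,0,-0.72],"jaw":0},{"translation":[-8.5,-9.6,1],"angular":[0,0,-0.72],"jaw":0},{"translation":[-8.5,-9.6,1],"angular":[0,0,-0.72],"jaw":0}]'
python3 st.py
```

```text
t: 9.9
ee_pos: [574.5, -157.9, 80.7]
orientation: [2.14, 2.277, 0.013]
ft_force: [19.2, -7.4, -6.5]
width: 16.4
grasp_force: 32.0
F [19.2 -7.4 -6.5] M [-1.23 -3.11 -0.81] w 16.4 g 32.0 yaw 1.633 j1,j6 [-0.288 -0.35 ] p [ 574.5 -157.9   80.7]
```

```bash
python3 -m creep '[{"translation":[-1.4,-2.9,0],"angular":[0,0,-0.18],"jaw":0},{"translation":[-3.4,-5.6,0],"angular":[0,0,-0.36],"jaw":0},{"translation":[-5.8,-7.8,0],"angular":[0,0,-0.54],"jaw":0},{"translation":[-8.5,-9.6,0],"angular":[0,0,-0.72],"jaw":0},{"translation":[-11.5,-10.9,0],"angular":[0,0,-0.9],"jaw":0},{"translation":[-14.7,-11.6,0],"angular":[0,0,-1.08],"jaw":0},{"translation":[-14.7,-11.6,0],"angular":[0,0,-1.08],"jaw":0},{"translation":[-14.7,-11.6,0],"angular":[0,0,-1.08],"jaw":0}]'
python3 st.py
```

```text
t: 10.9
ee_pos: [571.6, -169.6, 81.7]
orientation: [0.669, 3.036, 0.008]
ft_force: [45.9, 19.3, -19.0]
width: 32.4
grasp_force: 46.7
F [ 45.9  19.3 -19. ] M [ 2.9  -7.6  -1.73] w 32.4 g 46.7 yaw 2.708 j1,j6 [-0.313 -1.459] p [ 571.6 -169.6   81.7]
```

```bash
cat > meas.py <<'E'
from fit import *
J=[512.6,-43.8,.385]
def warp(n,im,info,xs,ys,z):
    X,Y=np.meshgrid(xs,ys); uv=proj(n,jw(J,np.c_[X.ravel(),Y.ravel(),0*X.ravel()+z]),info).reshape(X.shape+(2,)).astype(np.float32)
    return cv2.remap(im,uv[...,0],uv[...,1],cv2.INTER_LINEAR)
def plate():
    i=ctrl.camera_info('top'); im=ctrl.get_image('top')
    ys=np.arange(10,130,1.); w=warp('top',im,i,np.arange(-20,40,1.),ys,60)
    s=cv2.cvtColor(w,cv2.COLOR_RGB2HSV)[...,1].mean(1); k=s<(s.min()+s.max())/2
    return s.min().round(),s.max().round(),ys[k]
def pointer():
    i=ctrl.camera_info('wrist'); im=ctrl.get_image('wrist')
    a=np.arange(-40,40.1,.5); w=warp('wrist',im,i,a+9,a-140,108)
    m=(w.min(2)>170).astype(np.uint8); n,lab,st,ce=cv2.connectedComponentsWithStats(m)
    out=[]
    for k in range(1,n):
        if st[k,4]>25:
            p=np.argwhere(lab==k)[:,::-1]*.5-40; c=p.mean(0); u,sv,vt=np.linalg.svd(p-c,full_matrices=False)
            d=vt[0]*np.sign(vt[0]@c or 1); out.append((st[k,4],c.round(1),'dial est',((np.pi-np.arctan2(d[1],d[0]))%(2*np.pi)).round(3),'elong',(sv[0]/sv[1]).round(1)))
    return out
if __name__=='__main__':
    print(plate())
    for q in pointer(): print(*q)
E
python3 meas.py
```

```text
(np.float64(19.0), np.float64(108.0), array([46., 47., 48., 49., 50., 51., 52., 53., 54., 55., 56., 57.]))
221 [-1.6 18.5] dial est 1.525 elong 12.0
```

```bash
python3 - <<'E'
from h import *
a=ctrl.get_image('wrist');b=ctrl.get_image('scene')
c=np.hstack([cv2.resize(a,(560,420)),cv2.resize(b[70:220,250:370],(336,420),interpolation=cv2.INTER_CUBIC)])[:,:,::-1]
cv2.imwrite('pics/c4.png',cv2.resize(c,(800,375)))
E
```

```text
(no output)
```

View pics/c4.png

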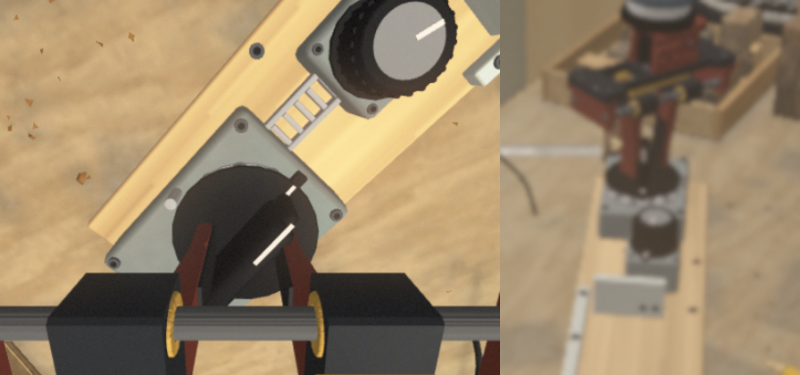

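The wrist view shows the bar about 45° off the fingers, with the pointer at (290,195) and nothing else touched. The plate measurement puts the dial at notch 3, so it turns, but the centre pinch slips. I'll regrip off-centre and drive it with a sideways lead.

```bash
python3 -m creep '[{"translation":[0,0,0],"angular":[0,0,0],"jaw":0.55},{"translation":[0,0,0],"angular":[0,0,0],"jaw":0.55},{"translation":[0,0,0],"angular":[0,0,0.18],"jaw":0.55},{"translation":[0,0,0],"angular":[0,0,0.36],"jaw":0.55},{"translation":[0,0,0],"angular":[0,0,0.54],"jaw":0.55},{"translation":[0,0,0],"angular":[0,0,0.72],"jaw":0.55},{"translation":[0,0,0],"angular":[0,0,0.75],"jaw":0.55},{"translation":[0,0,0],"angular":[0,0,0.75],"jaw":0.55}]'
python3 st.py; python3 meas.py; python3 - <<'E'
from h import *
a=1.956; print(delta([574.3+20*np.cos(a),-170.3+20*np.sin(a),79.5]).round(1))
E
```

```text
t: 12.1
ee_pos: [555.4, -170.2, 78.0]
orientation: [1.741, 2.614, 0.0]
ft_force: [-0.7, -1.1, -0.5]
width: 48.2
grasp_force: 0.0
F [-0.7 -1.1 -0.5] M [-0.07 -0.14 -0.02] w 48.2 g 0.0 yaw 1.966 j1,j6 [-0.318 -0.713] p [ 555.4 -170.2   78. ]
(np.float64(19.0), np.float64(108.0), array([47., 48., 49., 50., 51., 52., 53., 54., 55., 56., 57., 58.]))
207 [-0.8 18.2] dial est 1.57 elong 13.4
[12.5 17.6 -1.7]
```

```bash
python3 -m creep '[{"translation":[12.5,17.6,-1.7],"angular":[0,0,0],"jaw":0.55},{"translation":[12.5,17.6,-1.7],"angular":[0,0,0],"jaw":0.55},{"translation":[12.5,17.6,-1.7],"angular":[0,0,0],"jaw":0},{"translation":[12.5,17.6,-1.7],"angular":[0,0,0],"jaw":0},{"translation":[12.5,17.6,-1.7],"angular":[0,0,0],"jaw":0},{"translation":[12.5,17.6,-1.7],"angular":[0,0,0],"jaw":0},{"translation":[12.5,17.6,-1.7],"angular":[0,0,0],"jaw":0},{"translation":[12.5,17.6,-1.7],"angular":[0,0,0],"jaw":0}]'
python3 st.py
python3 -m creep '[{"translation":[0,-5,0],"angular":[0,0,-0.03],"jaw":0},{"translation":[-0.7,-11.4,0],"angular":[0,0,-0.07],"jaw":0},{"translation":[-2.4,-13.8,0],"angular":[0,0,-0.2],"jaw":0},{"translation":[-4.6,-16.3,0],"angular":[0,0,-0.35],"jaw":0},{"translation":[-7.6,-18.6,0],"angular":[0,0,-0.52],"jaw":0},{"translation":[-7.6,-18.6,0],"angular":[0,0,-0.52],"jaw":0},{"translation":[-7.6,-18.6,0],"angular":[0,0,-0.52],"jaw":0},{"translation":[-7.6,-18.6,0],"angular":[0,0,-0.52],"jaw":0}]'
python3 st.py; python3 meas.py
```

```text
t: 13.2
ee_pos: [566.0, -151.9, 79.3]
orientation: [-1.746, -2.611, 0.001]
ft_force: [-4.6, -2.4, 3.1]
width: 13.7
grasp_force: 30.0
F [-4.6 -2.4  3.1] M [-0.58  0.64 -0.19] w 13.7 g 30.0 yaw 1.963 j1,j6 [-0.282 -0.674] p [ 566.  -151.9   79.3]
t: 14.2
ee_pos: [564.7, -159.3, 80.1]
orientation: [1.015, 2.952, 0.021]
ft_force: [44.0, 43.1, -25.6]
width: 27.7
grasp_force: 29.9
F [ 44.   43.1 -25.6] M [ 6.81 -7.22 -0.51] w 27.7 g 29.9 yaw 2.479 j1,j6 [-0.302 -1.224] p [ 564.7 -159.3   80.1]
(np.float64(19.0), np.float64(108.0), array([46., 47., 48., 49., 50., 51., 52., 53., 54., 55., 56., 57.]))
207 [-1.7 18.4] dial est 1.523 elong 13.1
```

```bash
python3 -m creep '[{"translation":[0,0,0],"angular":[0,0,0],"jaw":0.3},{"translation":[0,0,0],"angular":[0,0,0.18],"jaw":0.3},{"translation":[0,0,0],"angular":[0,0,0.3],"jaw":0.3},{"translation":[0,0,0],"angular":[0,0,0.3],"jaw":0.3},{"translation":[0,0,0],"angular":[0,0,0.3],"jaw":0.3},{"translation":[0,0,0],"angular":[0,0,0.3],"jaw":0.3},{"translation":[0,0,0],"angular":[0,0,0.3],"jaw":0.3},{"translation":[0,0,0],"angular":[0,0,0.3],"jaw":0.3}]'
python3 st.py; python3 meas.py
python3 - <<'E'
from meas import *
import json
a=cv2.imread('pics/w1.png')[:,:,::-1].copy(); i=json.load(open('w1.json'))
import types
ctrl2=types.SimpleNamespace(camera_info=lambda n:i,get_image=lambda n:a)
import meas; meas.ctrl=ctrl2
print('w1',meas.pointer())
t=cv2.imread('pics/t0.png')[:,:,::-1].copy(); ti=ctrl.camera_info('top') if False else None
import workcell
meas.ctrl=types.SimpleNamespace(camera_info=workcell.ctrl.camera_info,get_image=lambda n:t)
print('t0',meas.plate())
E
```

```text
t: 15.3
ee_pos: [561.0, -157.9, 79.8]
orientation: [1.448, 2.777, 0.023]
ft_force: [32.1, 45.6, -15.6]
width: 26.7
grasp_force: 26.7
F [ 32.1  45.6 -15.6] M [ 7.69 -5.41 -0.12] w 26.7 g 26.7 yaw 2.18 j1,j6 [-0.302 -0.925] p [ 561.  -157.9   79.8]
(np.float64(19.0), np.float64(108.0), array([46., 47., 48., 49., 50., 51., 52., 53., 54., 55., 56., 57.]))
193 [-1.5 18.2] dial est 1.533 elong 13.5
w1 [(np.int32(117), array([17.6,  5.8]), 'dial est', np.float64(2.802), 'elong', np.float64(19.9))]
t0 (np.float64(19.0), np.float64(107.0), array([10., 70., 71., 72., 73., 74., 75., 76., 77., 78., 79., 80., 81.]))
```

```bash
python3 -m creep '[{"translation":[0,0,0],"angular":[0,0,0],"jaw":0.7},{"translation":[0,0,0],"angular":[0,0,0],"jaw":0.7},{"translation":[0,0,-40],"angular":[0,0,0],"jaw":0.7},{"translation":[0,0,-100],"angular":[0,0,0.15],"jaw":0.7},{"translation":[0,0,-160],"angular":[0,0,0.3],"jaw":0.7},{"translation":[0,0,-160],"angular":[0,0,0.4],"jaw":0.7},{"translation":[0,0,-160],"angular":[0,0,0.4],"jaw":0.7},{"translation":[0,0,-160],"angular":[0,0,0.4],"jaw":0.7}]'
python3 st.py; python3 meas.py
python3 - <<'E'
from h import *
import json
i=ctrl.camera_info('wrist'); a=snap('wrist','w5')
json.dump({k:np.array(v).tolist() for k,v in i.items()},open('w5.json','w'))
cv2.imwrite('pics/w5b.png',cv2.resize(a[:,:,::-1],(800,600),interpolation=cv2.INTER_CUBIC))
E
```

```text
t: 16.4
ee_pos: [552.0, -165.5, 238.5]
orientation: [-1.97, -2.445, 0.0]
ft_force: [0.2, -1.1, -0.0]
width: 61.4
grasp_force: 0.0
F [ 0.2 -1.1 -0. ] M [-0.03 -0.08  0.05] w 61.4 g 0.0 yaw 1.785 j1,j6 [-0.312 -0.527] p [ 552.  -165.5  238.5]
(np.float64(19.0), np.float64(108.0), array([47., 48., 49., 50., 51., 52., 53., 54., 55., 56., 57., 58.]))
115 [-0.7 18.2] dial est 1.566 elong 19.7
```

View pics/w5b.png

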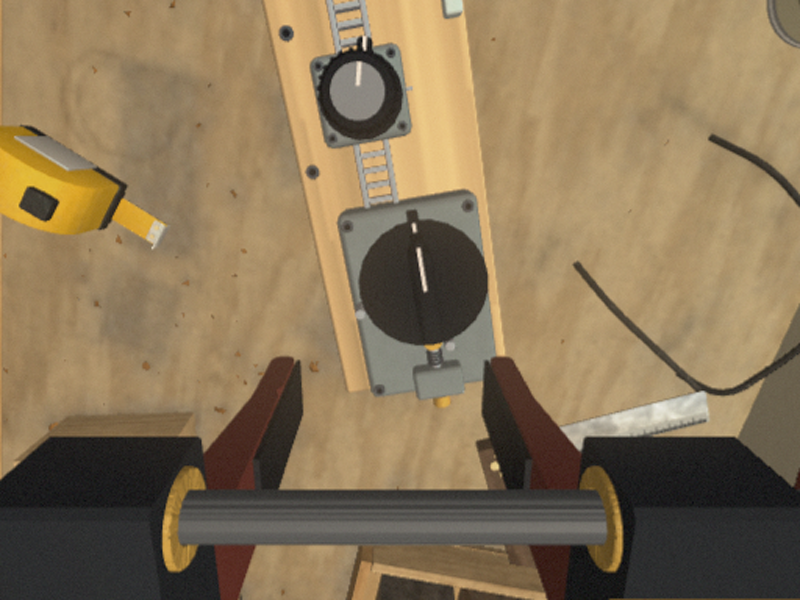

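The clean view shows the dial at notch 3, with its pointer along the jig's length at (420,270). The cap is still loose, with its tab at (363,45).

```bash
python3 - <<'E'
from meas import *
import json
i=json.load(open('w5.json'))
c=ray('wrist',[(423.5*.64,282.5*.64)],74,i)[0];print('axis',c)
o=ctrl.get_obs();A=np.array([574.0,-170.5]);a=1.956
x=np.array([np.cos(a),np.sin(a)]);y=np.array([np.sin(a),-np.cos(a)])
t=A+17*x-6.5*y;print(delta([*t,78]).round(1))
E
```

```text
axis [ 573.14724868 -169.16928227   74.        ]
[  6.1  11.3 160.4]
```

```bash
sed -i '$a print("jt",o["joint_torque"].round(2))' st.py; python3 -m creep '[{"translation":[6,11,50],"angular":[0,0,-0.17],"jaw":0.45},{"translation":[6,11,110],"angular":[0,0,-0.17],"jaw":0.45},{"translation":[6,11,150],"angular":[0,0,-0.17],"jaw":0.45},{"translation":[6,11,161],"angular":[0,0,-0.17],"jaw":0.45},{"translation":[6,11,161],"angular":[0,0,-0.17],"jaw":0},{"translation":[6,11,161],"angular":[0,0,-0.17],"jaw":0},{"translation":[6,11,161],"angular":[0,0,-0.17],"jaw":0},{"translation":[6,11,161],"angular":[0,0,-0.17],"jaw":0}]'
python3 st.py
python3 -m creep '[{"translation":[-0.7,-1.5,0],"angular":[0,0,-0.09],"jaw":0},{"translation":[-1.4,-2.9,0],"angular":[0,0,-0.18],"jaw":0},{"translation":[-1.4,-2.9,0],"angular":[0,0,-0.18],"jaw":0},{"translation":[-1.4,-2.9,0],"angular":[0,0,-0.18],"jaw":0},{"translation":[-1.4,-2.9,0],"angular":[0,0,-0.18],"jaw":0},{"translation":[-1.4,-2.9,0],"angular":[0,0,-0.18],"jaw":0},{"translation":[-1.4,-2.9,0],"angular":[0,0,-0.18],"jaw":0},{"translation":[-1.4,-2.9,0],"angular":[0,0,-0.18],"jaw":0}]'
python3 st.py; python3 meas.py
```

```text
t: 17.55
ee_pos: [567.3, -156.3, 79.5]
orientation: [1.755, 2.596, 0.01]
ft_force: [17.5, 10.6, -14.1]
width: 14.0
grasp_force: 30.0
F [ 17.5  10.6 -14.1] M [ 1.85 -2.68  0.34] w 14.0 g 30.0 yaw 1.953 j1,j6 [-0.291 -0.677] p [ 567.3 -156.3   79.5]
jt [ -9.44 -60.91 -14.65  -2.9    3.73   0.29]
t: 18.55
ee_pos: [567.0, -157.7, 79.7]
orientation: [1.516, 2.738, 0.013]
ft_force: [23.6, 16.8, -16.8]
width: 16.3
grasp_force: 30.9
F [ 23.6  16.8 -16.8] M [ 2.73 -3.9  -0.63] w 16.3 g 30.9 yaw 2.13 j1,j6 [-0.295 -0.86 ] p [ 567.  -157.7   79.7]
jt [-12.96 -61.48 -12.71  -5.11   5.07  -0.66]
(np.float64(19.0), np.float64(108.0), array([46., 47., 48., 49., 50., 51., 52., 53., 54., 55., 56., 57.]))
189 [-1.4 18.6] dial est 1.539 elong 13.7
41 [-38.8   8.7] dial est 1.235 elong 1.4
```

```bash
python3 -m creep '[{"translation":[-1.4,-2.9,1],"angular":[0,0,-0.18],"jaw":0},{"translation":[-3.4,-5.6,1],"angular":[0,0,-0.36],"jaw":0},{"translation":[-5.8,-7.8,1],"angular":[0,0,-0.54],"jaw":0},{"translation":[-5.8,-7.8,1],"angular":[0,0,-0.54],"jaw":0},{"translation":[-5.8,-7.8,1],"angular":[0,0,-0.54],"jaw":0},{"translation":[-5.8,-7.8,1],"angular":[0,0,-0.54],"jaw":0},{"translation":[-5.8,-7.8,1],"angular":[0,0,-0.54],"jaw":0},{"translation":[-5.8,-7.8,1],"angular":[0,0,-0.54],"jaw":0}]'
python3 st.py; python3 meas.py
```

```text
t: 19.65
ee_pos: [569.4, -164.8, 80.0]
orientation: [0.731, 3.031, 0.014]
ft_force: [41.4, 33.8, -23.0]
width: 31.8
grasp_force: 31.4
F [ 41.4  33.8 -23. ] M [ 5.28 -6.92 -0.92] w 31.8 g 31.4 yaw 2.668 j1,j6 [-0.307 -1.416] p [ 569.4 -164.8   80. ]
jt [-24.99 -61.72  -5.89  -9.48   8.47  -1.  ]
(np.float64(19.0), np.float64(108.0), array([46., 47., 48., 49., 50., 51., 52., 53., 54., 55., 56., 57.]))
212 [-1.6 18.4] dial est 1.527 elong 12.5
```

```bash
python3 -m creep '[{"translation":[0,0,0],"angular":[0,0,0],"jaw":0.5},{"translation":[-17,6.5,0],"angular":[0,0,0.18],"jaw":0.5},{"translation":[-17,6.5,0],"angular":[0,0,0.36],"jaw":0.4},{"translation":[-17,6.5,0],"angular":[0,0,0.54],"jaw":0.3},{"translation":[-17,6.5,0],"angular":[0,0,0.71],"jaw":0},{"translation":[-17,6.5,0],"angular":[0,0,0.71],"jaw":0},{"translation":[-17,6.5,0],"angular":[0,0,0.71],"jaw":0},{"translation":[-17,6.5,0],"angular":[0,0,0.71],"jaw":0}]'
python3 st.py
python3 -m creep '[{"translation":[0,0,0],"angular":[0,0,0.1],"jaw":0},{"translation":[0,0,0],"angular":[0,0,0.2],"jaw":0},{"translation":[0,0,0],"angular":[0,0,0.3],"jaw":0},{"translation":[0,0,0],"angular":[0,0,0.4],"jaw":0},{"translation":[0,0,0],"angular":[0,0,0.4],"jaw":0},{"translation":[0,0,0],"angular":[0,0,0.4],"jaw":0},{"translation":[0,0,0],"angular":[0,0,0.4],"jaw":0},{"translation":[0,0,0],"angular":[0,0,0.4],"jaw":0}]'
python3 st.py; python3 meas.py
```

```text
t: 20.75
ee_pos: [574.0, -171.5, 78.5]
orientation: [1.743, 2.614, -0.001]
ft_force: [-4.0, -3.0, 4.9]
width: 13.9
grasp_force: 30.0
F [-4.  -3.   4.9] M [-0.47  0.66 -0.22] w 13.9 g 30.0 yaw 1.966 j1,j6 [-0.31  -0.704] p [ 574.  -171.5   78.5]
jt [  2.52 -54.3  -21.32   0.63  -1.01  -0.22]
t: 21.75
ee_pos: [574.5, -172.2, 78.6]
orientation: [2.221, 2.219, -0.002]
ft_force: [-3.8, -5.6, 3.7]
width: 20.1
grasp_force: 40.0
F [-3.8 -5.6  3.7] M [-0.83  0.51  1.25] w 20.1 g 40.0 yaw 1.57 j1,j6 [-0.31  -0.306] p [ 574.5 -172.2   78.6]
jt [  2.15 -54.31 -20.41   2.14  -0.58   1.26]
(np.float64(19.0), np.float64(108.0), array([47., 48., 49., 50., 51., 52., 53., 54., 55., 56., 57., 58.]))
207 [-0.2 18.3] dial est 1.604 elong 12.9
```

The dial resists elastically in both directions at about 1.2 N·m, so the lock teeth may be catching the index bar. I'll turn the cap fully loose (anticlockwise) first, then try the dial again.

```bash
python3 -m creep '[{"translation":[0,0,0],"angular":[0,0,0],"jaw":0.8},{"translation":[0,0,0],"angular":[0,0,0],"jaw":0.8},{"translation":[0,0,-48],"angular":[0,0,0],"jaw":0.8},{"translation":[40,-24,-60],"angular":[0,0,-0.13],"jaw":0.8},{"translation":[80,-48,-60],"angular":[0,0,-0.26],"jaw":0.8},{"translation":[104,-63,-60],"angular":[0,0,-0.386],"jaw":0.8},{"translation":[104,-63,-60],"angular":[0,0,-0.386],"jaw":0.8},{"translation":[104,-63,-60],"angular":[0,0,-0.386],"jaw":0.8}]'
python3 st.py; python3 - <<'E'
from meas import *
print(delta([510.9,-66.2,70]).round(1)); print(*pointer())
E
```

```text
t: 22.85
ee_pos: [513.3, -66.8, 137.8]
orientation: [1.765, 2.597, 0.001]
ft_force: [0.2, -0.2, 0.3]
width: 69.9
grasp_force: 0.0
F [ 0.2 -0.2  0.3] M [ 0.01 -0.09 -0.04] w 69.9 g 0.0 yaw 1.948 j1,j6 [-0.152 -0.529] p [513.3 -66.8 137.8]
jt [ 6.200e-01 -4.637e+01 -2.049e+01  7.000e-02  9.000e-02 -2.000e-02]
[ 1.5 -2.1 67.8]
(np.int32(78), array([-0.7, 16. ]), 'dial est', np.float64(1.58), 'elong', np.float64(19.9))
```

```bash
python3 -m creep '[{"translation":[1.5,-2,40],"angular":[0,0,0],"jaw":0.75},{"translation":[1.5,-2,66],"angular":[0,0,0],"jaw":0.6},{"translation":[1.5,-2,67],"angular":[0,0,0],"jaw":0},{"translation":[1.5,-2,67],"angular":[0,0,0],"jaw":0},{"translation":[1.5,-2,67],"angular":[0,0,0],"jaw":0},{"translation":[1.5,-2,67],"angular":[0,0,0],"jaw":0},{"translation":[1.5,-2,67],"angular":[0,0,-0.1],"jaw":0},{"translation":[1.5,-2,67],"angular":[0,0,-0.2],"jaw":0}]'
python3 st.py
python3 -m creep '[{"translation":[0,0,0],"angular":[0,0,-0.1],"jaw":0},{"translation":[0,0,0],"angular":[0,0,-0.2],"jaw":0},{"translation":[0,0,0],"angular":[0,0,-0.2],"jaw":0},{"translation":[0,0,0],"angular":[0,0,-0.2],"jaw":0.75},{"translation":[0,0,0],"angular":[0,0,-0.2],"jaw":0.75},{"translation":[0,0,0],"angular":[0,0,-0.2],"jaw":0.75},{"translation":[0,0,-40],"angular":[0,0,-0.2],"jaw":0.75},{"translation":[0,0,-70],"angular":[0,0,-0.2],"jaw":0.75}]'
python3 st.py; python3 meas.py
```

```text
t: 23.9
ee_pos: [510.6, -66.2, 70.3]
orientation: [1.492, 2.763, 0.0]
ft_force: [6.2, -1.5, -20.0]
width: 43.6
grasp_force: 30.0
F [  6.2  -1.5 -20. ] M [-0.51 -0.94 -0.62] w 43.6 g 30.0 yaw 2.152 j1,j6 [-0.152 -0.732] p [510.6 -66.2  70.3]
jt [  0.71 -57.99 -17.7    0.06   1.73   0.78]
t: 24.9
ee_pos: [509.9, -65.9, 141.6]
orientation: [1.213, 2.898, -0.0]
ft_force: [0.2, -0.1, 0.5]
width: 65.8
grasp_force: 0.0
F [ 0.2 -0.1  0.5] M [-0.03 -0.13 -0.02] w 65.8 g 0.0 yaw 2.349 j1,j6 [-0.152 -0.929] p [509.9 -65.9 141.6]
jt [ 2.000e-02 -4.297e+01 -2.013e+01  2.000e-02 -4.600e-01 -0.000e+00]
(np.float64(19.0), np.float64(108.0), array([10., 47., 48., 49., 50., 51., 52., 53., 54., 55., 56., 57., 58.]))
51 [-0.3 12.4] dial est 1.573 elong 14.7
```

```bash
python3 - <<'E'
from meas import *
print(delta([573.7,-170.3,78.5]).round(1))
E
```

```text
[-117.2  -29.3   65.5]
```

```bash
python3 -m creep '[{"translation":[-55,-14,0],"angular":[0,0,0.15],"jaw":0.4},{"translation":[-105,-26,0],"angular":[0,0,0.3],"jaw":0.4},{"translation":[-117,-29,10],"angular":[0,0,0.39],"jaw":0.4},{"translation":[-117,-29,45],"angular":[0,0,0.39],"jaw":0.4},{"translation":[-117,-29,65],"angular":[0,0,0.39],"jaw":0.3},{"translation":[-117,-29,65.5],"angular":[0,0,0.39],"jaw":0},{"translation":[-117,-29,65.5],"angular":[0,0,0.39],"jaw":0},{"translation":[-117,-29,65.5],"angular":[0,0,0.39],"jaw":0}]'
python3 st.py
python3 -m creep '[{"translation":[0,0,0],"angular":[0,0,0],"jaw":0},{"translation":[0,0,0],"angular":[0,0,-0.1],"jaw":0},{"translation":[0,0,0],"angular":[0,0,-0.2],"jaw":0},{"translation":[0,0,0],"angular":[0,0,-0.3],"jaw":0},{"translation":[0,0,0],"angular":[0,0,-0.4],"jaw":0},{"translation":[0,0,0],"angular":[0,0,-0.5],"jaw":0},{"translation":[0,0,0],"angular":[0,0,-0.5],"jaw":0},{"translation":[0,0,0],"angular":[0,0,-0.5],"jaw":0}]'
python3 st.py; python3 meas.py
```

```text
t: 26.0
ee_pos: [572.7, -168.7, 74.5]
orientation: [1.75, 2.606, 0.003]
ft_force: [5.5, 4.0, -4.5]
width: 14.4
grasp_force: 30.0
F [ 5.5  4.  -4.5] M [ 0.39 -1.04 -0.01] w 14.4 g 30.0 yaw 1.959 j1,j6 [-0.307 -0.696] p [ 572.7 -168.7   74.5]
jt [ -2.8  -57.9  -17.74  -0.95   1.48  -0.06]
t: 27.0
ee_pos: [572.4, -169.0, 74.5]
orientation: [1.057, 2.956, 0.003]
ft_force: [5.5, 2.1, -4.8]
width: 23.7
grasp_force: 43.9
F [ 5.5  2.1 -4.8] M [ 0.24 -1.05 -1.49] w 23.7 g 43.9 yaw 2.455 j1,j6 [-0.308 -1.194] p [ 572.4 -169.    74.5]
jt [ -0.16 -57.67 -17.93  -1.62   1.43  -1.48]
(np.float64(19.0), np.float64(108.0), array([46., 47., 48., 49., 50., 51., 52., 53., 54., 55., 56., 57.]))
207 [-1.5 18.2] dial est 1.537 elong 13.0
```

```bash
python3 -m creep '[{"translation":[0,0,-2],"angular":[0,0,-0.1],"jaw":0.35},{"translation":[0,0,-3],"angular":[0,0,-0.25],"jaw":0.42},{"translation":[0,0,-3],"angular":[0,0,-0.4],"jaw":0.42},{"translation":[0,0,-3],"angular":[0,0,-0.55],"jaw":0.42},{"translation":[0,0,-3],"angular":[0,0,-0.6],"jaw":0.42},{"translation":[0,0,-3],"angular":[0,0,-0.6],"jaw":0.42},{"translation":[0,0,-3],"angular":[0,0,-0.6],"jaw":0.42},{"translation":[0,0,-3],"angular":[0,0,-0.6],"jaw":0.42}]'
python3 st.py; python3 meas.py
```

```text
t: 28.1
ee_pos: [571.2, -169.4, 77.8]
orientation: [-0.131, -3.139, -0.0]
ft_force: [1.5, 0.1, -1.0]
width: 36.4
grasp_force: 0.7
F [ 1.5  0.1 -1. ] M [ 0.05 -0.46 -0.  ] w 36.4 g 0.7 yaw 3.058 j1,j6 [-0.308 -1.796] p [ 571.2 -169.4   77.8]
jt [-3.800e-01 -5.594e+01 -1.922e+01 -1.900e-01  4.900e-01 -2.000e-02]
(np.float64(20.0), np.float64(108.0), array([39., 40., 41., 42., 43., 44., 45., 46., 47., 48., 49., 50.]))
230 [-8.3 16.9] dial est 1.164 elong 11.9
30 [-27.7  34.9] dial est 1.144 elong 2.9
```

```bash
python3 -m creep '[{"translation":[0,0,0],"angular":[0,0,-0.12],"jaw":0.42},{"translation":[0,0,0],"angular":[0,0,-0.24],"jaw":0.42},{"translation":[0,0,0],"angular":[0,0,-0.36],"jaw":0.42},{"translation":[0,0,0],"angular":[0,0,-0.48],"jaw":0.42},{"translation":[0,0,0],"angular":[0,0,-0.6],"jaw":0.42},{"translation":[0,0,0],"angular":[0,0,-0.65],"jaw":0.42},{"translation":[0,0,0],"angular":[0,0,-0.65],"jaw":0.42},{"translation":[0,0,0],"angular":[0,0,-0.65],"jaw":0.42}]'
python3 st.py; python3 meas.py
```

```text
t: 29.2
ee_pos: [570.8, -169.5, 77.7]
orientation: [0.877, -3.016, -0.001]
ft_force: [0.8, -0.6, -0.1]
width: 36.9
grasp_force: 0.0
F [ 0.8 -0.6 -0.1] M [ 0.11 -0.07  0.04] w 36.9 g 0.0 yaw -2.576 j1,j6 [-0.309 -2.445] p [ 570.8 -169.5   77.7]
jt [-1.000e-02 -5.597e+01 -2.005e+01 -5.000e-02  5.000e-02 -0.000e+00]
(np.float64(19.0), np.float64(108.0), array([26., 27., 28., 29., 30., 31., 32., 33., 34., 35., 36., 37., 38.]))
71 [ -8.5 -38.4] dial est 0.041 elong 1.2
223 [-17.3   9. ] dial est 0.521 elong 12.1
72 [-34.8  35.8] dial est 1.571 elong 4.6
31 [-38.4  37.3] dial est 0.03 elong 1.9
```

Pushing the bar with the jaws held open at a gap turns the dial freely (now 0.52 rad), while a hard pinch jams it. Next I'll narrow the jaws to swing the bar on to the end stop.

```bash
python3 -m creep '[{"translation":[0,0,0],"angular":[0,0,-0.04],"jaw":0.36},{"translation":[0,0,0],"angular":[0,0,-0.04],"jaw":0.32},{"translation":[0,0,0],"angular":[0,0,-0.04],"jaw":0.28},{"translation":[0,0,0],"angular":[0,0,-0.04],"jaw":0.25},{"translation":[0,0,0],"angular":[0,0,-0.04],"jaw":0.22},{"translation":[0,0,0],"angular":[0,0,-0.04],"jaw":0.19},{"translation":[0,0,0],"angular":[0,0,-0.04],"jaw":0.19},{"translation":[0,0,0],"angular":[0,0,-0.04],"jaw":0.19}]'
python3 st.py; python3 meas.py
```

```text
t: 30.3
ee_pos: [571.3, -169.9, 77.9]
orientation: [-0.938, 2.998, -0.001]
ft_force: [0.2, -6.1, -1.9]
width: 34.2
grasp_force: 27.6
F [ 0.2 -6.1 -1.9] M [-0.82 -0.12 -0.89] w 34.2 g 27.6 yaw -2.535 j1,j6 [-0.309 -2.485] p [ 571.3 -169.9   77.9]
jt [  4.01 -56.57 -19.25   0.43   0.56  -0.87]
(np.float64(19.0), np.float64(108.0), array([26., 27., 28., 29., 30., 31., 32., 33., 34., 35., 36., 37., 38.]))
60 [ -8.2 -38.7] dial est 0.0 elong 1.4
224 [-17.3   8.6] dial est 0.499 elong 12.0
66 [-34.4  35. ] dial est 1.559 elong 6.5
31 [-38.3  35.7] dial est 0.046 elong 2.0
```

```bash
python3 -m creep '[{"translation":[0,0,0],"angular":[0,0,0.1],"jaw":0.44},{"translation":[0,0,-38],"angular":[0,0,0.2],"jaw":0.44},{"translation":[2,0,-38],"angular":[0,0,0.38],"jaw":0.44},{"translation":[2,0,-38],"angular":[0,0,0.56],"jaw":0.44},{"translation":[2,0,-38],"angular":[0,0,0.74],"jaw":0.44},{"translation":[2,0,-38],"angular":[0,0,0.92],"jaw":0.44},{"translation":[2,0,-38],"angular":[0,0,1.1],"jaw":0.44},{"translation":[2,0,-38],"angular":[0,0,1.28],"jaw":0.44}]'
python3 -m creep '[{"translation":[0,0,0],"angular":[0,0,0.18],"jaw":0.44},{"translation":[0,0,0],"angular":[0,0,0.36],"jaw":0.44},{"translation":[0,0,0],"angular":[0,0,0.54],"jaw":0.44},{"translation":[0,0,0],"angular":[0,0,0.72],"jaw":0.44},{"translation":[0,0,0],"angular":[0,0,0.9],"jaw":0.44},{"translation":[0,0,0],"angular":[0,0,1.08],"jaw":0.44},{"translation":[0,0,0],"angular":[0,0,1.26],"jaw":0.44},{"translation":[0,0,0],"angular":[0,0,1.44],"jaw":0.44}]'
python3 st.py; python3 - <<'E'
from meas import *
for q in pointer(): print(*q)
print(delta([573.5,-170,78]).round(1))
E
```

```text
t: 31.4
ee_pos: [569.4, -170.0, 115.8]
orientation: [-1.044, -2.962, -0.0]
ft_force: [0.4, -0.8, -0.2]
width: 38.5
grasp_force: 0.0
t: 32.4
ee_pos: [569.3, -170.0, 115.8]
orientation: [-2.738, -1.539, 0.001]
ft_force: [0.8, 0.5, -0.8]
width: 38.7
grasp_force: 0.0
F [ 0.8  0.5 -0.8] M [ 0.02 -0.03 -0.02] w 38.7 g 0.0 yaw 1.024 j1,j6 [-0.31   0.236] p [ 569.3 -170.   115.8]
jt [-1.000e-02 -5.459e+01 -2.198e+01  6.000e-02  0.000e+00 -1.910e+00]
63 [ 18.5 -29.5] dial est 4.354 elong 1.1
59 [-27.   -2.3] dial est 0.018 elong 1.1
149 [-14.4   7.4] dial est 0.539 elong 10.1
[ 2.2  3.5 37.8]
```

```bash
python3 -m creep '[{"translation":[2,3.5,0],"angular":[0,0,0.18],"jaw":0.44},{"translation":[2,3.5,0],"angular":[0,0,0.36],"jaw":0.44},{"translation":[2,3.5,5],"angular":[0,0,0.54],"jaw":0.44},{"translation":[2,3.5,37],"angular":[0,0,0.58],"jaw":0.44},{"translation":[2,3.5,38],"angular":[0,0,0.5],"jaw":0.42},{"translation":[2,3.5,38],"angular":[0,0,0.36],"jaw":0.42},{"translation":[2,3.5,38],"angular":[0,0,0.22],"jaw":0.42},{"translation":[2,3.5,38],"angular":[0,0,0.08],"jaw":0.42}]'
python3 -m creep '[{"translation":[0,0,0],"angular":[0,0,-0.1],"jaw":0.42},{"translation":[0,0,0],"angular":[0,0,-0.2],"jaw":0.42},{"translation":[0,0,0],"angular":[0,0,-0.28],"jaw":0.42},{"translation":[0,0,0],"angular":[0,0,-0.34],"jaw":0.42},{"translation":[0,0,0],"angular":[0,0,-0.34],"jaw":0.42},{"translation":[0,0,0],"angular":[0,0,-0.34],"jaw":0.42},{"translation":[0,0,0],"angular":[0,0,-0.1],"jaw":0.42},{"translation":[0,0,0],"angular":[0,0,-0.05],"jaw":0.42}]'
python3 st.py;python3 - <<'E'
from meas import *
print(plate()[2][[0,-1]])
for q in pointer(): print(*q)
E
```

```text
t: 33.45
ee_pos: [573.3, -170.3, 77.7]
orientation: [-2.788, -1.446, 0.001]
ft_force: [0.3, -0.5, -0.1]
width: 36.7
grasp_force: 0.0
t: 34.45
ee_pos: [573.5, -171.0, 77.7]
orientation: [2.745, 1.521, -0.006]
ft_force: [0.1, 0.4, 0.0]
width: 36.7
grasp_force: 0.0
F [0.1 0.4 0. ] M [-0.02 -0.09 -0.02] w 36.7 g 0.0 yaw 1.012 j1,j6 [-0.307  0.256] p [ 573.5 -171.    77.7]
jt [-2.100e-01 -5.622e+01 -2.009e+01  7.000e-02  2.000e-02 -7.200e-01]
[16. 29.]
39 [ 22.7 -26.5] dial est 4.969 elong 1.5
129 [-14.9  -0.7] dial est 0.001 elong 8.4
```

```bash
python3 -m creep '[{"translation":[0,0,-37],"angular":[0,0,0],"jaw":0.44},{"translation":[0,0,-37],"angular":[0,0,-0.18],"jaw":0.44},{"translation":[0,0,-37],"angular":[0,0,-0.36],"jaw":0.44},{"translation":[0,0,-37],"angular":[0,0,-0.54],"jaw":0.44},{"translation":[0,0,-37],"angular":[0,0,-0.72],"jaw":0.44},{"translation":[0,0,-37],"angular":[0,0,-0.9],"jaw":0.44},{"translation":[0,0,-37],"angular":[0,0,-1.08],"jaw":0.44},{"translation":[0,0,-37],"angular":[0,0,-1.26],"jaw":0.44}]'
python3 -m creep '[{"translation":[0,0,0],"angular":[0,0,-0.18],"jaw":0.44},{"translation":[0,0,0],"angular":[0,0,-0.36],"jaw":0.44},{"translation":[0,0,0],"angular":[0,0,-0.54],"jaw":0.44},{"translation":[0,0,2],"angular":[0,0,-0.7],"jaw":0.44},{"translation":[0,0,37],"angular":[0,0,-0.7],"jaw":0.44},{"translation":[0,0,37],"angular":[0,0,-0.6],"jaw":0.42},{"translation":[0,0,37],"angular":[0,0,-0.46],"jaw":0.42},{"translation":[0,0,37],"angular":[0,0,-0.32],"jaw":0.42}]'
python3 st.py;python3 - <<'E'
from meas import *
print(plate()[2][[0,-1]])
for q in pointer(): print(*q)
E
```

```text
t: 35.55
ee_pos: [573.6, -170.7, 114.8]
orientation: [1.313, 2.853, -0.005]
ft_force: [-0.1, -0.7, 0.2]
width: 38.5
grasp_force: 0.0
t: 36.55
ee_pos: [573.3, -170.3, 77.2]
orientation: [-0.855, -3.022, 0.005]
ft_force: [-0.9, 0.9, -1.2]
width: 37.1
grasp_force: 0.5
F [-0.9  0.9 -1.2] M [ 0.08 -0.13 -0.04] w 37.1 g 0.5 yaw 2.59 j1,j6 [-0.307 -1.323] p [ 573.3 -170.3   77.2]
jt [-1.300e-01 -5.654e+01 -2.051e+01 -1.500e-01 -3.000e-02 -1.690e+00]
[20. 32.]
39 [ -1.9 -21.7] dial est 5.694 elong 1.8
210 [-19.3   3.7] dial est 0.235 elong 12.6
```

```bash
python3 -m creep '[{"translation":[0,0,0],"angular":[0,0,0.17],"jaw":0.42},{"translation":[0,0,0],"angular":[0,0,0.34],"jaw":0.42},{"translation":[0,0,0],"angular":[0,0,0.51],"jaw":0.42},{"translation":[0,0,0],"angular":[0,0,0.68],"jaw":0.42},{"translation":[0,0,0],"angular":[0,0,0.85],"jaw":0.42},{"translation":[0,0,0],"angular":[0,0,1.02],"jaw":0.42},{"translation":[0,0,0],"angular":[0,0,1.19],"jaw":0.42},{"translation":[0,0,0],"angular":[0,0,1.36],"jaw":0.42}]'
python3 -m creep '[{"translation":[0,0,0],"angular":[0,0,0.17],"jaw":0.42},{"translation":[0,0,0],"angular":[0,0,0.34],"jaw":0.42},{"translation":[0,0,0],"angular":[0,0,0.51],"jaw":0.42},{"translation":[0,0,0],"angular":[0,0,0.68],"jaw":0.42},{"translation":[0,0,0],"angular":[0,0,0.85],"jaw":0.42},{"translation":[0,0,0],"angular":[0,0,1.02],"jaw":0.42},{"translation":[0,0,0],"angular":[0,0,1.19],"jaw":0.42},{"translation":[0,0,0],"angular":[0,0,1.32],"jaw":0.42}]'
python3 st.py;python3 - <<'E'
from meas import *
print(plate()[2][[0,-1]])
for q in pointer(): print(*q)
E
```

```text
t: 37.65
ee_pos: [573.6, -170.8, 77.9]
orientation: [2.569, 1.806, -0.003]
ft_force: [-0.2, 0.2, 0.4]
width: 36.7
grasp_force: 0.1
t: 38.65
ee_pos: [573.3, -170.4, 77.8]
orientation: [3.137, -0.147, -0.002]
ft_force: [-0.0, 2.5, 0.7]
width: 37.3
grasp_force: 4.8
F [-0.   2.5  0.7] M [0.33 0.1  0.2 ] w 37.3 g 4.8 yaw -0.093 j1,j6 [-0.308  1.358] p [ 573.3 -170.4   77.8]
jt [ -1.03 -56.69 -21.49  -0.26  -0.56  -1.13]
[71. 82.]
204 [17.6  4.3] dial est 2.881 elong 12.8
49 [18.4 31. ] dial est 1.566 elong 7.1
```

```bash
python3 -m creep '[{"translation":[0,0,0],"angular":[0,0,0.06],"jaw":0.42},{"translation":[0,0,0],"angular":[0,0,0.12],"jaw":0.42},{"translation":[0,0,0],"angular":[0,0,0.18],"jaw":0.42},{"translation":[0,0,0],"angular":[0,0,0.18],"jaw":0.42},{"translation":[0,0,0],"angular":[0,0,0.1],"jaw":0.43},{"translation":[0,0,0],"angular":[0,0,0],"jaw":0.43},{"translation":[0,0,0],"angular":[0,0,-0.1],"jaw":0.43},{"translation":[0,0,0],"angular":[0,0,-0.1],"jaw":0.43}]'
python3 st.py;python3 - <<'E'
from meas import *
print(plate()[2][[0,-1]])
for q in pointer(): print(*q)
E
```

```text
t: 39.75
ee_pos: [573.8, -170.9, 78.0]
orientation: [3.141, 0.005, 0.0]
ft_force: [-0.1, 0.6, -0.8]
width: 37.7
grasp_force: 0.0
F [-0.1  0.6 -0.8] M [ 0.02 -0.06  0.02] w 37.7 g 0.0 yaw 0.003 j1,j6 [-0.309  1.259] p [ 573.8 -170.9   78. ]
jt [ 1.000e-02 -5.633e+01 -2.027e+01  2.000e-02 -6.000e-02 -6.100e-01]
[76. 87.]
208 [18.2 -0.8] dial est 3.142 elong 13.4
64 [19.7 32.8] dial est 1.579 elong 13.4
```

```bash
python3 -m creep '[{"translation":[0,0,-38],"angular":[0,0,0],"jaw":0.75},{"translation":[-30,-50,-38],"angular":[0,0,-0.18],"jaw":0.75},{"translation":[-60,-100,-38],"angular":[0,0,-0.36],"jaw":0.75},{"translation":[-63,-104.5,-38],"angular":[0,0,-0.54],"jaw":0.75},{"translation":[-63,-104.5,-30],"angular":[0,0,-0.65],"jaw":0.75},{"translation":[-63,-104.5,-5],"angular":[0,0,-0.65],"jaw":0.75},{"translation":[-63,-104.5,7],"angular":[0,0,-0.65],"jaw":0.6},{"translation":[-63,-104.5,7],"angular":[0,0,-0.65],"jaw":0.56}]'
python3 st.py
```

```text
t: 40.85
ee_pos: [510.2, -66.1, 70.2]
orientation: [-2.977, -1.001, 0.003]
ft_force: [0.0, 0.1, 0.4]
width: 50.4
grasp_force: 0.0
F [0.  0.1 0.4] M [-0.06 -0.01  0.04] w 50.4 g 0.0 yaw 0.649 j1,j6 [-0.152  0.77 ] p [510.2 -66.1  70.2]
jt [ 4.000e-02 -4.786e+01 -1.674e+01  4.000e-02 -1.700e-01 -0.000e+00]
```

Now I'll close on the cap and turn it clockwise.

```bash
python3 -m creep '[{"translation":[0,0,0],"angular":[0,0,0],"jaw":0},{"translation":[0,0,0],"angular":[0,0,0],"jaw":0},{"translation":[0,0,0],"angular":[0,0,0],"jaw":0},{"translation":[0,0,0],"angular":[0,0,0.17],"jaw":0},{"translation":[0,0,0],"angular":[0,0,0.34],"jaw":0},{"translation":[0,0,0],"angular":[0,0,0.51],"jaw":0},{"translation":[0,0,0],"angular":[0,0,0.68],"jaw":0},{"translation":[0,0,0],"angular":[0,0,0.85],"jaw":0}]'
python3 st.py
python3 -m creep '[{"translation":[0,0,0],"angular":[0,0,0.17],"jaw":0},{"translation":[0,0,0],"angular":[0,0,0.34],"jaw":0},{"translation":[0,0,0],"angular":[0,0,0.51],"jaw":0},{"translation":[0,0,0],"angular":[0,0,0.68],"jaw":0},{"translation":[0,0,0],"angular":[0,0,0.78],"jaw":0},{"translation":[0,0,0],"angular":[0,0,0.78],"jaw":0},{"translation":[0,0,0],"angular":[0,0,0.78],"jaw":0.7},{"translation":[0,0,0],"angular":[0,0,0.78],"jaw":0.7}]'
python3 st.py
```

```text
t: 41.85
ee_pos: [511.0, -66.3, 71.2]
orientation: [3.125, -0.324, 0.001]
ft_force: [-0.2, -0.5, -1.3]
width: 43.7
grasp_force: 30.0
F [-0.2 -0.5 -1.3] M [-0.06  0.02  0.1 ] w 43.7 g 30.0 yaw -0.206 j1,j6 [-0.152  1.626] p [511.  -66.3  71.2]
jt [  0.11 -49.4  -17.54   0.19  -0.12  -1.72]
t: 42.85
ee_pos: [511.0, -66.1, 71.0]
orientation: [-2.771, 1.479, -0.001]
ft_force: [-0.1, -0.1, -0.5]
width: 59.1
grasp_force: 0.0
F [-0.1 -0.1 -0.5] M [ 0.1  -0.04 -0.  ] w 59.1 g 0.0 yaw -0.981 j1,j6 [-0.152  2.399] p [511.  -66.1  71. ]
jt [-1.000e-02 -4.879e+01 -1.711e+01 -3.000e-02 -6.000e-02 -1.000e-02]
```

```bash
python3 -m creep '[{"translation":[0,0,-40],"angular":[0,0,0],"jaw":0.9},{"translation":[0,0,-100],"angular":[0,0,-0.18],"jaw":0.9},{"translation":[-26,-56,-150],"angular":[0,0,-0.36],"jaw":0.9},{"translation":[-52,-112,-150],"angular":[0,0,-0.54],"jaw":0.9},{"translation":[-78,-168,-150],"angular":[0,0,-0.72],"jaw":0.9},{"translation":[-104,-223,-150],"angular":[0,0,-0.9],"jaw":0.9},{"translation":[-130,-279,-150],"angular":[0,0,-1.08],"jaw":0.9},{"translation":[-130,-279,-150],"angular":[0,0,-1.26],"jaw":0.9}]'
python3 -m creep '[{"translation":[0,0,0],"angular":[0,0,-0.18],"jaw":0.9},{"translation":[0,0,0],"angular":[0,0,-0.36],"jaw":0.9},{"translation":[0,0,0],"angular":[0,0,-0.54],"jaw":0.9},{"translation":[0,0,0],"angular":[0,0,-0.72],"jaw":0.9},{"translation":[0,0,0],"angular":[0,0,-0.9],"jaw":0.9},{"translation":[0,0,0],"angular":[0,0,-1.08],"jaw":0.9},{"translation":[0,0,0],"angular":[0,0,-1.26],"jaw":0.9},{"translation":[0,0,0],"angular":[0,0,-1.44],"jaw":0.9}]'
python3 st.py; python3 - <<'E'
from h import *
import json
i=ctrl.camera_info('wrist'); a=snap('wrist','w6')
json.dump({k:np.array(v).tolist() for k,v in i.items()},open('w6.json','w'))
b=snap('top','t6')
for n,l in [('wrist','work_block'),('top','lock_cap'),('top','glue_bottle'),('top','tall_block')]: print(l,[(np.round(x['rect']),round(x['score'],2)) for x in ctrl.look_for(n,l)])
c=np.hstack([a,cv2.resize(b[165:235,270:385],(631,384),interpolation=cv2.INTER_CUBIC)])[:,:,::-1]
cv2.imwrite('pics/c6.png',cv2.resize(c,(800,int(384*800/1143))))
E
```

```text
t: 43.85
ee_pos: [671.7, 200.9, 220.4]
orientation: [-3.108, -0.452, -0.002]
ft_force: [0.9, -0.5, -1.3]
width: 78.8
grasp_force: 0.0
t: 44.85
ee_pos: [670.3, 197.1, 220.6]
orientation: [-2.043, -2.386, 0.0]
ft_force: [-0.3, -0.0, 0.9]
width: 79.2
grasp_force: 0.0
F [-0.3 -0.   0.9] M [-0.02 -0.1   0.01] w 79.2 g 0.0 yaw 1.725 j1,j6 [0.269 0.114] p [670.3 197.1 220.6]
jt [-1.000e-02 -6.222e+01 -2.870e+01  7.000e-02  1.000e-02  1.910e+00]
work_block [(array([215., 113., 293., 225.]), 0.81)]
lock_cap [(array([308., 197., 323., 215.]), 0.6), (array([152., 217., 171., 244.]), 0.22)]
glue_bottle [(array([141., 164., 168., 191.]), 0.71)]
tall_block [(array([151., 216., 172., 244.]), 0.61)]
```

View pics/c6.png

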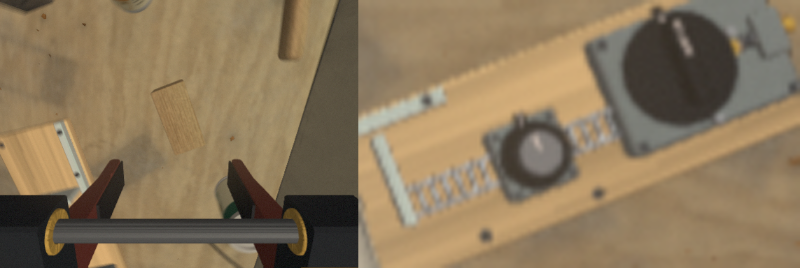

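The cap tab at (520,118) now points to the jig's +x, so it's tight. The plate is at its 60 mm place and the dial pointer is up-left. The wood block is at composite (178,118) in the wrist view. I'll enlarge it for the grasp.

```bash
python3 -c "
import cv2
a=cv2.imread('pics/w6.png')[105:235,190:320];cv2.imwrite('pics/w6c.png',cv2.resize(a,(598,598),interpolation=cv2.INTER_CUBIC))"
```

```text
(no output)
```

View pics/w6c.png

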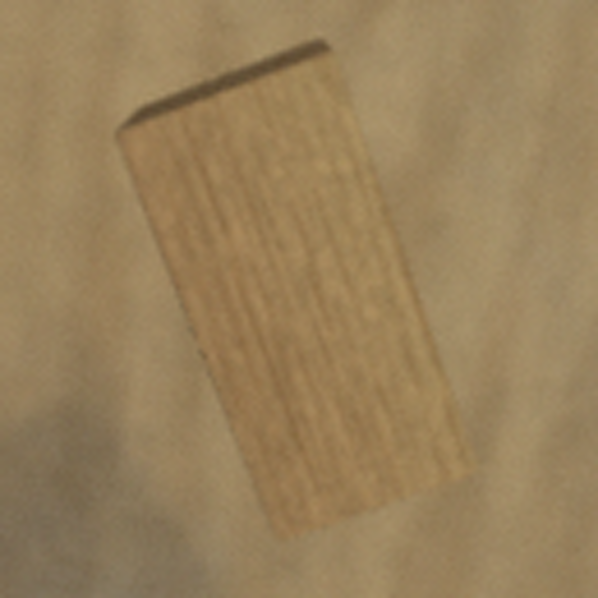

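The crop confirms the bare-wood block. Its top-face corners are at about (120,130), (340,60), (470,470) and (282,540).

```bash
python3 - <<'E'
from fit import *
import json
i=json.load(open('w6.json'))
uv=np.array([(120,130),(340,60),(470,470),(282,540)])/4.6+[190,105]
P=[(-25,50.5,50),(25,50.5,50),(25,-50.5,50),(-25,-50.5,50)]
w=ray('wrist',uv,50,i);print(w.round(1),np.linalg.norm(np.diff(w,axis=0),axis=1))
p,r=fit('wrist',P,uv,[*w.mean(0)[:2],.45],i);print(p,r)
o=ctrl.get_obs();m=R.from_rotvec(o['orientation']).as_matrix();y=np.arctan2(m[1,0],m[0,0])
print('turn about tool z',-(p[2]+np.pi/2-y)); print(delta([p[0],p[1],12]).round(1))
J=[512.6,-43.8,.385]
print('dest',jw(J,[(25,135.5,0)]))
for n,u in [('bottle',(158,177)),('tall',(164,230))]: print(n,ray('top',[u],100 if n=='tall' else 150).round())
E
```

```text
[[630.5 229.8  50. ]
 [674.4 251.5  50. ]
 [718.9 165.8  50. ]
 [679.2 142.2  50. ]] [49.01369627 96.55656355 46.13505941]
[6.76303083e+02 1.97547380e+02 5.00764064e-01] [[-0.3 -0.1]
 [-0.  -2.5]
 [ 3.3  1. ]
 [-0.7  0.8]]
turn about tool z -0.35544257909768495
[ -0.4   6.  208.8]
dest [[484.88169779  91.17016605   0.        ]]
bottle [[575. 350. 150.]]
tall [[440. 343. 100.]]
```

```bash
python3 -m creep '[{"translation":[0,6,50],"angular":[0,0,-0.18],"jaw":0.9},{"translation":[0,6,105],"angular":[0,0,-0.35],"jaw":0.9},{"translation":[0,6,160],"angular":[0,0,-0.35],"jaw":0.9},{"translation":[0,6,196],"angular":[0,0,-0.35],"jaw":0.9},{"translation":[0,6,199],"angular":[0,0,-0.35],"jaw":0.9},{"translation":[0,6,199],"angular":[0,0,-0.35],"jaw":0},{"translation":[0,6,199],"angular":[0,0,-0.35],"jaw":0},{"translation":[0,6,199],"angular":[0,0,-0.35],"jaw":0}]'
python3 -m creep '[{"translation":[0,0,0],"angular":[0,0,0],"jaw":0},{"translation":[0,0,0],"angular":[0,0,0],"jaw":0},{"translation":[0,0,-30],"angular":[0,0,0],"jaw":0},{"translation":[0,0,-60],"angular":[0,0,0],"jaw":0},{"translation":[0,0,-80],"angular":[0,0,0],"jaw":0},{"translation":[0,0,-80],"angular":[0,0,0],"jaw":0},{"translation":[0,0,-80],"angular":[0,0,0],"jaw":0},{"translation":[0,0,-80],"angular":[0,0,0],"jaw":0}]'
python3 st.py; python3 - <<'E'
from meas import *
# aim 4 mm off the fence and 8 mm off the stop first
print(delta([*jw(J,[(21,143.5,0)])[0][:2],102]).round(1), 'final dir tool', )
E
```

```text
t: 46.15
ee_pos: [677.3, 198.2, 23.8]
orientation: [1.605, 2.699, 0.003]
ft_force: [-1.7, -0.1, 0.2]
width: 52.6
grasp_force: 0.4
t: 47.15
ee_pos: [675.4, 197.7, 100.4]
orientation: [-1.605, -2.699, 0.003]
ft_force: [0.3, -0.2, -1.3]
width: 50.2
grasp_force: 30.0
F [ 0.3 -0.2 -1.3] M [-0.01 -0.12 -0.02] w 50.2 g 30.0 yaw 2.069 j1,j6 [ 0.268 -0.23 ] p [675.4 197.7 100.4]
jt [ 0.000e+00 -6.691e+01 -2.503e+01  6.000e-02  3.000e-02  0.000e+00]
[   5.8 -221.3   -1.1] final dir tool
```

```bash
python3 -m creep '[{"translation":[1,-45,0],"angular":[0,0,0.03],"jaw":0},{"translation":[3,-100,0],"angular":[0,0,0.06],"jaw":0},{"translation":[4,-155,0],"angular":[0,0,0.1],"jaw":0},{"translation":[5,-200,0],"angular":[0,0,0.113],"jaw":0},{"translation":[6,-221,0],"angular":[0,0,0.113],"jaw":0},{"translation":[6,-221,0],"angular":[0,0,0.113],"jaw":0},{"translation":[6,-221,30],"angular":[0,0,0.113],"jaw":0},{"translation":[6,-221,45],"angular":[0,0,0.113],"jaw":0}]'
python3 st.py; python3 - <<'E'
from meas import *
print('to pre',delta([*jw(J,[(21,143.5,0)])[0][:2],45]).round(1))
o=ctrl.get_obs();i=ctrl.camera_info('wrist');a=snap('wrist','w7');b=snap('top','t7')
c,s=np.cos(J[2]),np.sin(J[2]);d=np.array(o['ee_pos'][:2])-J[:2];print('jig tcp',d@np.array([[c,-s],[s,c]]))
E
```

```text
t: 48.15
ee_pos: [480.0, 98.0, 55.7]
orientation: [-1.755, -2.605, 0.0]
ft_force: [-1.1, -0.0, -0.9]
width: 49.9
grasp_force: 30.0
F [-1.1 -0.  -0.9] M [-0.05 -0.1  -0.04] w 49.9 g 30.0 yaw 1.956 j1,j6 [ 0.177 -0.208] p [480.   98.   55.7]
jt [-8.000e-02 -4.897e+01 -1.542e+01  4.000e-02  1.900e-01  0.000e+00]
to pre [-0.2 -2.  10.7]
jig tcp [ 23.03393217 143.66373823]
```

```bash
python3 -m creep '[{"translation":[0,-2,4],"angular":[0,0,0],"jaw":0},{"translation":[0,-2,8],"angular":[0,0,0],"jaw":0},{"translation":[0,-2,11],"angular":[0,0,0],"jaw":0},{"translation":[0,-2,13],"angular":[0,0,0],"jaw":0},{"translation":[0,-2,14],"angular":[0,0,0],"jaw":0},{"translation":[0,-2,15],"angular":[0,0,0],"jaw":0},{"translation":[0,-2,15.5],"angular":[0,0,0],"jaw":0},{"translation":[0,-2,15.5],"angular":[0,0,0],"jaw":0}]'
python3 st.py
```

```text
t: 49.25
ee_pos: [477.4, 96.9, 41.5]
orientation: [1.755, 2.605, 0.0]
ft_force: [-0.4, 0.1, 1.1]
width: 49.8
grasp_force: 30.0
F [-0.4  0.1  1.1] M [-0.05 -0.07 -0.02] w 49.8 g 30.0 yaw 1.956 j1,j6 [ 0.176 -0.209] p [477.4  96.9  41.5]
jt [-8.000e-02 -4.681e+01 -1.431e+01  3.000e-02 -1.400e-01 -0.000e+00]
```

```bash
python3 -m creep '[{"translation":[0,2,0.5],"angular":[0,0,0],"jaw":0},{"translation":[0,4,0.5],"angular":[0,0,0],"jaw":0},{"translation":[0,6,0.5],"angular":[0,0,0],"jaw":0},{"translation":[0,7,0.5],"angular":[0,0,0],"jaw":0},{"translation":[-3,7,0.5],"angular":[0,0,0],"jaw":0},{"translation":[-6,7,0.5],"angular":[0,0,0],"jaw":0},{"translation":[-8,7,0.5],"angular":[0,0,0],"jaw":0},{"translation":[-8,7,0.5],"angular":[0,0,0],"jaw":0}]'
python3 st.py; python3 - <<'E'
from meas import *
o=ctrl.get_obs()
c,s=np.cos(J[2]),np.sin(J[2]);M=np.array([[c,-s],[s,c]]);print('jig tcp',(o['ee_pos'][:2]-np.array(J[:2]))@M,'F jig',o['ft_force'][:2]@M)
E
```

```text
t: 50.25
ee_pos: [484.2, 92.9, 41.5]
orientation: [-1.753, -2.601, 0.003]
ft_force: [-12.1, 7.4, 17.6]
width: 49.5
grasp_force: 30.0
F [-12.1   7.4  17.6] M [1.27 1.7  0.08] w 49.5 g 30.0 yaw 1.956 j1,j6 [ 0.165 -0.222] p [484.2  92.9  41.5]
jt [ -5.39 -41.4  -18.1   -1.46  -2.84   0.11]
jig tcp [ 24.98643189 137.39162299] F jig [-8.44756469 11.39316019]
```

```bash
python3 -m creep '[{"translation":[0,0,-2],"angular":[0,0,0],"jaw":0},{"translation":[-2,0,-2],"angular":[0,0,0],"jaw":0},{"translation":[-4,0,-2],"angular":[0,0,0],"jaw":0},{"translation":[-4,0,-2],"angular":[0,0,0],"jaw":0},{"translation":[-4,0,-2],"angular":[0,0,0],"jaw":0},{"translation":[-4,0,-2],"angular":[0,0,0],"jaw":0},{"translation":[-4,0,-2],"angular":[0,0,0],"jaw":0},{"translation":[-4,0,-2],"angular":[0,0,0],"jaw":0}]'
python3 - <<'E'
from meas import *
o=ctrl.get_obs()
c,s=np.cos(J[2]),np.sin(J[2]);M=np.array([[c,-s],[s,c]]);print('jig tcp',(o['ee_pos'][:2]-np.array(J[:2]))@M,o['ee_pos'][2],'F jig',o['ft_force'][:2]@M,o['ft_force'][2],o['moment'])
E
```

```text
t: 51.25
ee_pos: [485.5, 89.8, 42.4]
orientation: [-1.753, -2.601, 0.003]
ft_force: [-9.1, 14.0, 4.1]
width: 49.5
grasp_force: 30.0
jig tcp [ 25.01446746 133.97957274] 42.40579759366505 F jig [-3.12123556 16.39701276] 4.082918005067944 [2.03633464 1.49945977 0.10903821]
```

```bash
python3 -m creep '[{"translation":[-1,1,0],"angular":[0,0,0],"jaw":0},{"translation":[-3,1,0],"angular":[0,0,0],"jaw":0},{"translation":[-3,1,0],"angular":[0,0,0],"jaw":0},{"translation":[-3,1,0],"angular":[0,0,0],"jaw":0},{"translation":[-3,1,0],"angular":[0,0,0],"jaw":0},{"translation":[-3,1,0],"angular":[0,0,0],"jaw":0},{"translation":[-3,1,0],"angular":[0,0,0],"jaw":0},{"translation":[-3,1,0],"angular":[0,0,0],"jaw":0}]'
python3 - <<'E'
from meas import *
o=ctrl.get_obs()
c,s=np.cos(J[2]),np.sin(J[2]);M=np.array([[c,-s],[s,c]]);print('jig tcp',(o['ee_pos'][:2]-np.array(J[:2]))@M,o['ee_pos'][2],'F jig',o['ft_force'][:2]@M,o['ft_force'][2],o['moment'])
E
```

```text
t: 52.25
ee_pos: [485.9, 88.7, 42.3]
orientation: [-1.753, -2.597, 0.004]
ft_force: [-14.5, 25.5, 8.0]
width: 49.9
grasp_force: 30.0
jig tcp [ 25.03948004 132.7664705 ] 42.280308975040114 F jig [-3.88479254 29.12486976] 7.975974968279742 [ 3.97774819  2.26014668 -0.0397621 ]
```

```bash
python3 -m creep '[{"translation":[2,0,0],"angular":[0,0,0],"jaw":0},{"translation":[4,0,0],"angular":[0,0,0],"jaw":0},{"translation":[5.5,0,0],"angular":[0,0,0],"jaw":0},{"translation":[5.5,0,0],"angular":[0,0,0],"jaw":0.75},{"translation":[5.5,0,0],"angular":[0,0,0],"jaw":0.75},{"translation":[5.5,0,0],"angular":[0,0,0],"jaw":0.75},{"translation":[5.5,0,-20],"angular":[0,0,0],"jaw":0.75},{"translation":[5.5,0,-50],"angular":[0,0,0],"jaw":0.75}]'
python3 -m creep '[{"translation":[15,0,-50],"angular":[0,0,0],"jaw":0.75},{"translation":[30,0,-110],"angular":[0,0,0],"jaw":0.75},{"translation":[30,0,-160],"angular":[0,0,0],"jaw":0.75},{"translation":[30,0,-170],"angular":[0,0,0],"jaw":0.75},{"translation":[30,0,-170],"angular":[0,0,0],"jaw":0.75},{"translation":[30,0,-170],"angular":[0,0,0],"jaw":0.75},{"translation":[30,0,-170],"angular":[0,0,0],"jaw":0.75},{"translation":[30,0,-170],"angular":[0,0,0],"jaw":0.75}]'
python3 st.py; python3 - <<'E'
from meas import *
i=ctrl.camera_info('wrist'); a=snap('wrist','w8')
print(ctrl.look_for('wrist','work_block'))
P=[(0,85.5,68),(50,85.5,68),(50,186.5,68),(0,186.5,68)]
print('expected block top corners',proj('wrist',jw(J,P),i).round(1),'size of px/mm',336/(o:=T[2,3]-68) if (T:=np.array(i['world_from_camera'])) is not None else 0)
# edges in a jig-aligned warp at block-top height
w=warp('wrist',a,i,np.arange(-30,90,.5),np.arange(60,215,.5),68); cv2.imwrite('pics/w8w.png',w[:,:,::-1])
g=w.astype(float)
ex=np.abs(np.diff(g[100:230].mean(0),axis=0)).sum(1); ey=np.abs(np.diff(g[:,80:140].mean(1),axis=0)).sum(1)
f=lambda e,o:[(o+.5*k,round(e[k])) for k in range(1,len(e)-1) if e[k]>6 and e[k]>=e[k-1] and e[k]>=e[k+1]]
print('x edges',f(ex,-30));print('y edges',f(ey,60))
E
```

```text
t: 53.25
ee_pos: [488.1, 91.0, 92.9]
orientation: [-1.755, -2.605, 0.001]
ft_force: [1.0, -0.9, 0.2]
width: 65.7
grasp_force: 0.0
t: 54.25
ee_pos: [476.8, 118.7, 261.9]
orientation: [-1.755, -2.604, 0.002]
ft_force: [0.4, -0.2, -0.6]
width: 65.6
grasp_force: 0.0
F [ 0.4 -0.2 -0.6] M [-0.05 -0.15 -0.04] w 65.6 g 0.0 yaw 1.956 j1,j6 [ 0.22  -0.165] p [476.8 118.7 261.9]
jt [-1.000e-02 -3.889e+01 -2.722e+01  6.000e-02  3.000e-02 -0.000e+00]
[{'rect': [226.3, 139.1, 272.7, 237.3], 'score': 0.71}, {'rect': [141.1, 0.0, 218.3, 54.8], 'score': 0.66}]
expected block top corners [[227.  233.4]
 [270.6 233.5]
 [272.3 145.9]
 [225.2 145.8]] size of px/mm 0.9445467360970458
x edges [(-1.0, 34), (8.0, 6), (12.5, 8), (14.5, 7), (47.0, 8), (49.0, 48), (58.0, 25), (59.0, 46)]
y edges [(76.0, 7), (77.5, 21), (79.0, 23), (83.5, 8), (85.0, 28), (185.5, 29), (193.0, 66), (204.5, 41), (206.5, 25)]
```

```bash
python3 -c "
from h import *
print(ctrl.close_job())"
```

```text
the job is handed in; nothing more can be done
None
```

I handed the job in at about 54 s, with no verdict shown: the dial was wound back and set at the sixth click, the cap was turned tight, and the last camera check had the block within about 1 mm of the fence and stop.

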